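# Unload the gate tray into the catch bin

### The job

Carry the tray of clay pendants, level and with its red gate up, to the wooden tipping rest and set it down with its axle in the two saddles and its gate toward the felt-lined catch bin. Then lower the gate fully, take the tray by its tail handle and tip it until all three pendants have slid out through the gate end, and only there, into the bin. Finally let the tray down level on the rest again, axle in the saddles and gate still down, and let go; leave the jar and the cup standing where they are.

Things in the scene. Friction and masses are not known exactly. Their poses are not given: they have to be found in the camera images.
- carry_handle (a point): Centre of the tray's wooden carrying handle above its middle: a flat-sided bar 14 mm thick (x), 20 mm tall, 134 mm long (y), 98 mm above the tray's underside, strapped to the side walls. Axes are the tray's: x toward the red gate end, z up.
- tray_floor (a point): Middle of the inner floor of the open aluminium tray, 14 mm above its underside, straight below the carrying handle. The tray is 156 mm long (x), 124 mm wide (y), walls rising to 46 mm above its underside, about 0.4 kg. Axes as the carrying handle.
- tail_handle (a point): Centre of the tray's tail handle, a round wooden bar 12 mm thick, 90 mm long (along y), at the end opposite the gate: tray x = -114 mm from the carrying handle, 62 mm above the underside, 30 mm clear of the end wall, whose top is 16 mm lower. Being round it can turn between the fingers. Axes as the tray's.
- axle (a point): Middle of the tray's axle, a round steel bar 12 mm thick, 160 mm long (y), under the gate end and sticking out 18 mm at each side: tray x = +64 mm from the carrying handle, centre 6 mm above the underside. It is the front foot too; a rear foot bar lies at tray x = -64 mm, as low. Axes as the tray's.
- gate (a joint): Angle of the tray's red end gate (rad): 0 upright and closed, 1.57 fully lowered, level with the floor and pointing out ahead. Hinged along its bottom edge, 75 mm ahead of the carrying handle and 12.5 mm above the tray's underside; a slightly stiff hinge (0.035 N m) keeps it where it is left.
- gate_tab (a point): Centre of the red pull tab on top of the gate: 40 mm wide (y), 6 mm thick, centre 37 mm and top edge 46 mm from the hinge, so that it stands 12 mm above the walls when closed. It moves with the gate: its z axis points from hinge to tab, its x axis out of the tray when closed.
- saddles (a point): Midway between the two saddles of the fixed wooden tipping rest, where the middle of the seated axle lies, 91 mm above the table. x points to the catch bin, y across. Saddles at y = +-79 mm, 20 mm wide, bottoms 85 mm above the table, sloping steel horns fore and aft 18 mm high, about 16 mm apart below and 41 mm above. The 138 mm between them is open: tray and gate can dip there.
- rear_block (a point): Centre of the top of the rest's rear block, 40 mm long, 85 mm above the table, 128 mm behind the saddles; same axes. It carries the tray's rear foot: seated, the tray is level, its carrying handle 64 mm behind the saddles (x = -64 mm) with its centre 183 mm above the table.
- bin_floor (a point): Centre of the felt floor of the plywood catch bin, fixed before the saddles (133 mm ahead of them), 9 mm above the table; same axes. Inside 206 mm along x, 200 mm along y; the wall next to the rest is 26 mm high, the others 46 mm.
- elephant_a: Grey clay elephant pendant, flat, 51x68x7 mm, about 30 g; origin at the centre of its underside. It starts lying in the tray; it slides on the tray's floor only when this is tipped steeply (about 45 degrees is safe).
- dolphin_c: Blue clay dolphin pendant, flat, 51x61x8 mm; origin at the centre of its underside. Starts lying in the tray.
- dolphin_h: Slim blue clay dolphin pendant, flat, 42x65x7 mm; origin at the centre of its underside. Starts lying in the tray.
- glaze_jar: Bystander: plastic glaze jar with a dark lid, 51 mm wide, 60 mm tall, standing near the table's front edge; origin at the centre of its underside.
- bisque_cup: Bystander: unglazed cup with a blue band, 67 mm wide, 61 mm tall, standing on the right; origin at the centre of its underside.

How it is judged (in metres and radians):
On the way, in this order (a step that is already met when the one before it is completed fails the run):
1. the tray stands level on the rest, axle in the saddles, gate toward the bin and still up (x of axle in the frame of saddles between -0.012 and 0.012 m and y of axle in the frame of saddles between -0.012 and 0.012 m and z of axle in the frame of saddles between -0.006 and 0.006 m and x of tail_handle in the frame of saddles below -0.1 m and angle between axle's own z axis and vertical below 0.08 rad and angle between the x axis of axle and the x axis of saddles, either way round below 0.12 rad and value of joint gate below 0.35 rad), for 0.2 s.
2. the gate is fully lowered while the tray stands level on the rest (x of axle in the frame of saddles between -0.012 and 0.012 m and y of axle in the frame of saddles between -0.012 and 0.012 m and z of axle in the frame of saddles between -0.006 and 0.006 m and x of tail_handle in the frame of saddles below -0.1 m and angle between axle's own z axis and vertical below 0.08 rad and angle between the x axis of axle and the x axis of saddles, either way round below 0.12 rad and value of joint gate above 1.35 rad), for 0.2 s.
3. the three pendants are in the bin while the tray is still tipped on its axle in the saddles (x of elephant_a in the frame of bin_floor between -0.105 and 0.105 m and y of elephant_a in the frame of bin_floor between -0.102 and 0.102 m and z of each of elephant_a, dolphin_c, dolphin_h in the frame of bin_floor below 0.04 m and x of dolphin_c in the frame of bin_floor between -0.105 and 0.105 m and y of dolphin_c in the frame of bin_floor between -0.102 and 0.102 m and x of dolphin_h in the frame of bin_floor between -0.105 and 0.105 m and y of dolphin_h in the frame of bin_floor between -0.102 and 0.102 m and angle between axle's own z axis and vertical above 0.15 rad and distance between axle and saddles below 0.03 m), for 0.1 s.
At the end, for the whole second after the job is handed in: All three pendants lie at rest inside the catch bin; the tray stands level (within 0.08 rad) on the rest, tail away from the bin, its axle in the saddles (within 12 mm along and across, 6 mm in height, in line within 0.12 rad), the gate still lowered (over 1.2 rad) (x of axle in the frame of saddles between -0.012 and 0.012 m and y of axle in the frame of saddles between -0.012 and 0.012 m and z of axle in the frame of saddles between -0.006 and 0.006 m and x of tail_handle in the frame of saddles below -0.1 m and angle between axle's own z axis and vertical below 0.08 rad and angle between the x axis of axle and the x axis of saddles, either way round below 0.12 rad and value of joint gate above 1.2 rad and x of elephant_a in the frame of bin_floor between -0.105 and 0.105 m and y of elephant_a in the frame of bin_floor between -0.102 and 0.102 m and z of each of elephant_a, dolphin_c, dolphin_h in the frame of bin_floor below 0.04 m and x of dolphin_c in the frame of bin_floor between -0.105 and 0.105 m and y of dolphin_c in the frame of bin_floor between -0.102 and 0.102 m and x of dolphin_h in the frame of bin_floor between -0.105 and 0.105 m and y of dolphin_h in the frame of bin_floor between -0.102 and 0.102 m and linear speed of each of elephant_a, dolphin_c, dolphin_h below 0.02 m/s and velocity of joint gate below 0.15 rad/s); the robot touches nothing.
It fails at once if the tray is tilted more than 0.35 rad before the gate is lowered (angle between axle's own z axis and vertical above 0.35 rad and value of joint gate below 1 rad).
It fails at once if a pendant leaves the tray otherwise than through the gate end ((x of elephant_a in the frame of axle below 0.005 m and (y of elephant_a in the frame of axle above 0.066 m or y of elephant_a in the frame of axle below -0.066 m or z of elephant_a in the frame of axle above 0.06 m or x of elephant_a in the frame of axle below -0.15 m)) or (x of dolphin_c in the frame of axle below 0.005 m and (y of dolphin_c in the frame of axle above 0.066 m or y of dolphin_c in the frame of axle below -0.066 m or z of dolphin_c in the frame of axle above 0.06 m or x of dolphin_c in the frame of axle below -0.15 m)) or (x of dolphin_h in the frame of axle below 0.005 m and (y of dolphin_h in the frame of axle above 0.066 m or y of dolphin_h in the frame of axle below -0.066 m or z of dolphin_h in the frame of axle above 0.06 m or x of dolphin_h in the frame of axle below -0.15 m))).
It fails at once if a bystander is moved more than 30 mm (distance of any of glaze_jar, bisque_cup from where it was at the start of the episode above 0.03 m).
It also fails if it takes over 72 s, if anything falls off the work surface, if the arm or the gripper's body presses on something with over 40 N, if the wrist force passes 120 N, or if a joint passes its speed limit or range.

### The arm

A 6-joint arm with a two-finger parallel gripper is mounted at the origin on a cart in front of the work surface, level with it; the furniture and walls round the work are solid. World frame = base frame: x ahead of the robot, y to its left, z up, the work surface at z = 0. Lengths are in m, angles in degrees, forces in N, time in s.
With the tool pointing down it reaches from about 0.4 to 0.825 m from the base axis. Payload 7 kg.
Tool frame: the origin (TCP) lies at the very end of the fingers, on their centre line; the grasp point (between the pads) lies 19 mm behind it; x points along the fingers, z is the direction in which the jaws open and shut, and the axes are right-handed (so a half turn about x gives the same grasp; the last joint's range is limited). The gripper opens to 88 mm and grips with 3 to 60 N. Pads are 19 mm wide; open, the fingers measure 130 mm over their backs; the gripper's body (78 mm by 193 mm) begins 47 mm behind the grasp point.
Start: joints at [93.512, 20.546, 0.682, 0, -70.136, -16.507], TCP at [0.152, 0.658, 0.194] pointing down, gripper open.
Joint ranges: [-176.03, 176.03], [-82.01, 121.73], [-58.28, 71.71], [-173.87, 95.51], [-174.79, -0.11], [-173.66, 173.66]. Speed limits (degrees/s): [136.94, 136.94, 172.46, 180, 180, 180].

### API

Orientations are given as [roll, pitch, yaw] about the fixed x, y, z axes, in that order (R = Rz(yaw) Ry(pitch) Rx(roll)).
In Python, from plant import sensors, cams, workorder gives the robot as it stands. The module is installed in compiled form; this text tells all that it offers.
- The arm moves only by the shell command python3 -m handwheel 'ROWS' [OPENING] [FORCE]. ROWS is JSON, one flat list of numbers, 4 for each row, row after row: the shift along the tool's x, y, z in cm, then the turn about the tool's x in degrees. A call has exactly 10 rows; each row is the pose to reach, as a shift and turn from the pose commanded when the call began, along the tool's axes at that moment; what a row does not reach only later rows make up. A row lasts 1/8 s, in which the tool goes at most 62.5 mm and 10.7 degrees, less where a joint would pass 70% of its speed; a pose out of reach is approached as far as the arm can. A call with a gripper value outside its range is refused whole. OPENING is the finger opening in cm, from 0 to 8.76, set as the call begins (- or left out, the last holds). The fingers move at their own pace and stop on an object; FORCE is the grip in N (left out, the last holds). Time passes only in rows, so rows that repeat a pose let the fingers close, or fill a call up. It gives the time, the measured TCP pose, the force and the opening at its end, in the units of the state.
- sensors.get_state(): the state, without advancing time (a new reading comes with each control period).
- cams.capture(name): name is "scene" or "top" or "wrist"; returns a dict with "image" (420x560x3 uint8, red, green, blue), "fov_y" (degrees; the focal length in pixels is half the picture's height over the tangent of half this angle, whatever the lens; pixels are square), "cx", "cy" (the principal point, pixels), "xyz" and "rotation" of the camera in the world. Camera axes: x right, y down, z forward; pixel columns grow to the right and rows downward; lengths in m; the calibration is good to about 2 mm. A picture is of the moment at which its call begins. There is no depth.
- workorder.close_job(): hands the job in, once; it reports no verdict.
The state is a dict: "time_s": time; "joints": joint angles; "qd": joint speeds; "joint_torque": joint torques, N m; "tcp_pos": TCP position; "eef_rot": TCP orientation; "contact_force": force on the tool from outside, world axes, zero at the start; "moment": the same for the moment, N m; "gripper_width": finger opening in m.
Only numpy, scipy, OpenCV 4.12 (cv2) and the standard library are available. Lean on these libraries where they do the work, as an engineer would, in place of code of your own. Each camera call takes 0.05 s, during which the arm holds its last target.

## Working session

There is one attempt and no reset: what is moved stays moved. The work goes in short steps, Python scripts to look and compute and a shell command to move; the robot and the scene stay as the last step left them, time stands still between calls to the robot, and variables do not carry over. Pictures are saved under pics/ and viewed, and the job is handed in when it is done.

```bash
mkdir -p pics; ls; cat > h.py <<'E'
import numpy as np, cv2
from plant import sensors, cams, workorder
def cap(n,f):
    c=cams.capture(n); cv2.imwrite('pics/'+f,c['image'][:,:,::-1]); 
    import pickle; pickle.dump(c,open('pics/'+f+'.pkl','wb')); return c
def load(f):
    import pickle; return pickle.load(open('pics/'+f+'.pkl','rb'))
def ray(c,u,v):
    fl=c['image'].shape[0]/2/np.tan(np.radians(c['fov_y'])/2)
    d=np.array([(u-c['cx'])/fl,(v-c['cy'])/fl,1.]); return np.array(c['xyz']),np.array(c['rotation'])@d
def atz(c,u,v,z):
    o,d=ray(c,u,v); return o+d*(z-o[2])/d[2]
def proj(c,p):
    fl=c['image'].shape[0]/2/np.tan(np.radians(c['fov_y'])/2)
    q=np.array(c['rotation']).T@(np.array(p)-np.array(c['xyz'])); return np.array([c['cx']+fl*q[0]/q[2],c['cy']+fl*q[1]/q[2]])
E
python3 - <<'E'
from h import *
np.set_printoptions(precision=4,suppress=True)
for n in ['scene','top','wrist']:
    c=cap(n,n+'0.png'); print(n,c['fov_y'],c['cx'],c['cy'],c['xyz']);print(np.array(c['rotation']))
print(sensors.get_state())
E
```

```text
pics
scene 52.08378176155461 286.4443762186665 209.84057008160383 [0.083  0.5604 0.9941]
[-138.8982    0.1304 -142.9862]
top 49.53835875792515 277.55000739647534 218.17757504716462 [ 0.3708 -0.0562  1.2156]
[-170.8101   -0.4965  -90.1209]
wrist 70.62376822324617 276.1262450614707 209.88162214490524 [0.2285 0.6402 0.3834]
[ 163.1592   -0.1153 -103.0107]
{'time_s': 0.15, 'joints': array([ 93.512 ,  20.5819,   0.6444,  -0.0117, -70.1359, -16.5099]), 'qd': array([ 0.0525, -0.1062,  0.2511,  0.0565, -0.1349,  0.027 ]), 'joint_torque': array([ -0.002 , -58.3277,  29.3292,   7.0013,   0.0088,  -0.0001]), 'tcp_pos': array([0.1517, 0.6573, 0.1932]), 'eef_rot': array([  8.0089,  89.9258, -94.993 ]), 'contact_force': array([ 0.2785, -0.3553, -0.1671]), 'moment': array([-0.0167, -0.0268,  0.0107]), 'gripper_width': 0.08734125608699583}
```

```bash
python3 - <<'E'
s=open('h.py').read()
s=s.replace("np.array(c['rotation'])","RM(c['rotation'])").replace("def cap","from scipy.spatial.transform import Rotation as Ro\ndef RM(r): return Ro.from_euler('xyz',r,degrees=True).as_matrix()\ndef cap",1)
open('h.py','w').write(s)
E
cat h.py | head -20
```

```text
import numpy as np, cv2
from plant import sensors, cams, workorder
from scipy.spatial.transform import Rotation as Ro
def RM(r): return Ro.from_euler('xyz',r,degrees=True).as_matrix()
def cap(n,f):
    c=cams.capture(n); cv2.imwrite('pics/'+f,c['image'][:,:,::-1]); 
    import pickle; pickle.dump(c,open('pics/'+f+'.pkl','wb')); return c
def load(f):
    import pickle; return pickle.load(open('pics/'+f+'.pkl','rb'))
def ray(c,u,v):
    fl=c['image'].shape[0]/2/np.tan(np.radians(c['fov_y'])/2)
    d=np.array([(u-c['cx'])/fl,(v-c['cy'])/fl,1.]); return np.array(c['xyz']),RM(c['rotation'])@d
def atz(c,u,v,z):
    o,d=ray(c,u,v); return o+d*(z-o[2])/d[2]
def proj(c,p):
    fl=c['image'].shape[0]/2/np.tan(np.radians(c['fov_y'])/2)
    q=RM(c['rotation']).T@(np.array(p)-np.array(c['xyz'])); return np.array([c['cx']+fl*q[0]/q[2],c['cy']+fl*q[1]/q[2]])
```

View pics/scene0.png

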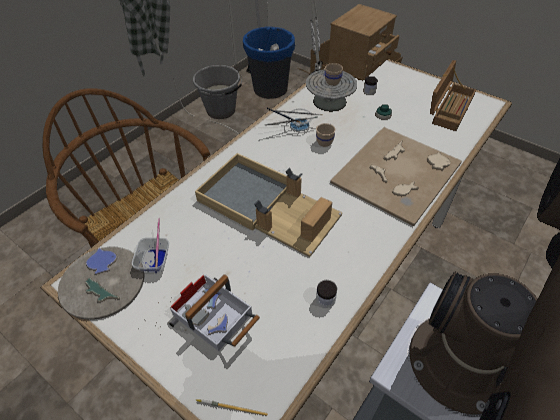

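View pics/top0.png

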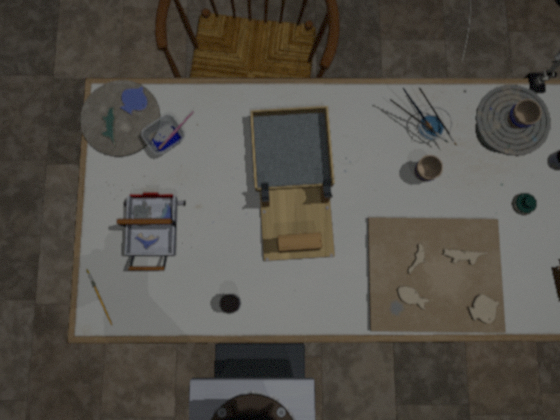

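View pics/wrist0.png

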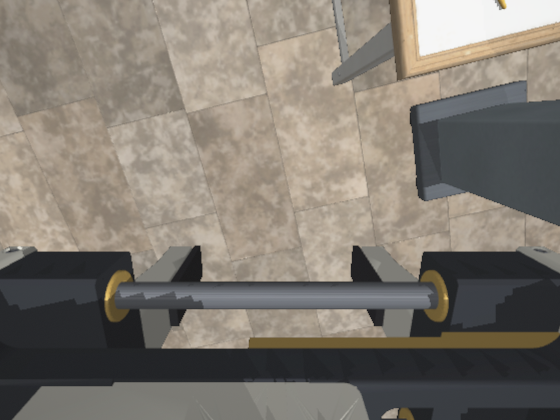

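```bash
python3 - <<'E'
from h import *
np.set_printoptions(precision=4,suppress=True)
for n in ['scene','top']:
    c=load(n+'0.png')
    for p in [(0,0,0),(0,0,.3),(0.15,0.657,.193),(0.5,0,0),(.5,.2,0)]: print(n,p,proj(c,p))
t=load('top0.png');s=load('scene0.png')
# crops
for n,(x,y,w,h),f in [('top',(105,170,110,120),'tt'),('top',(230,95,120,175),'tr'),('scene',(150,260,125,100),'st'),('scene',(185,145,165,115),'sr')]:
    im=load(n+'0.png')['image'][y:y+h,x:x+w,::-1]; k=min(800//w,600//h)
    im=cv2.resize(im,None,fx=k,fy=k,interpolation=cv2.INTER_CUBIC)
    cv2.imwrite(f'pics/{f}.png',np.clip(im*1.5,0,255).astype('uint8')); print(f,k)
E
```

```text
scene (0, 0, 0) [459.2092 360.2623]
scene (0, 0, 0.3) [508.6736 295.4957]
scene (0.15, 0.657, 0.193) [205.0098 621.0176]
scene (0.5, 0, 0) [288.8106 255.0778]
scene (0.5, 0.2, 0) [242.1436 306.311 ]
top (0, 0, 0) [251.2371 441.7723]
top (0, 0, 0.3) [243.4071 494.3857]
top (0.15, 0.657, 0.193) [-61.7631 397.6905]
top (0.5, 0, 0) [252.5655 243.0158]
top (0.5, 0.2, 0) [177.816  243.1043]
tt 5
tr 3
st 6
sr 4
```

View pics/tt.png

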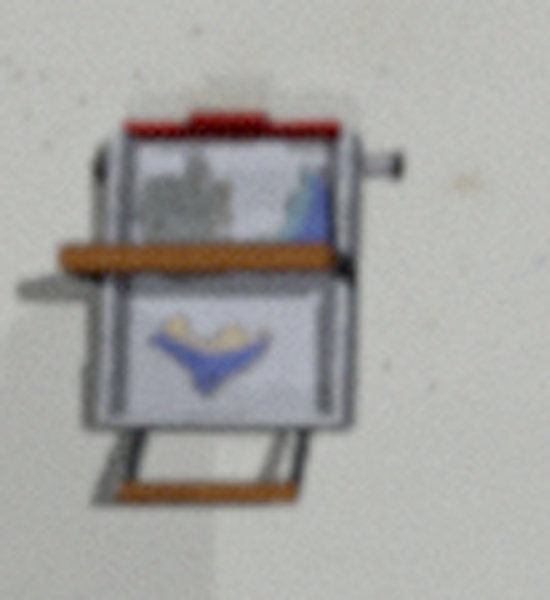

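View pics/tr.png

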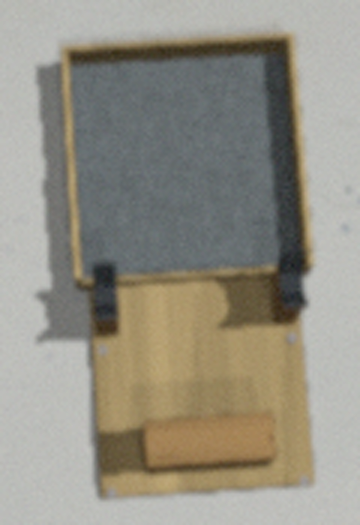

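View pics/st.png

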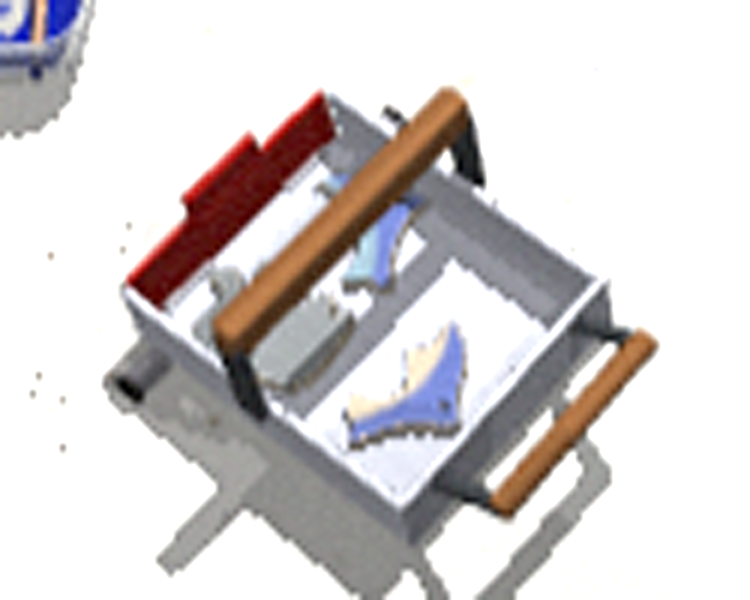

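View pics/sr.png

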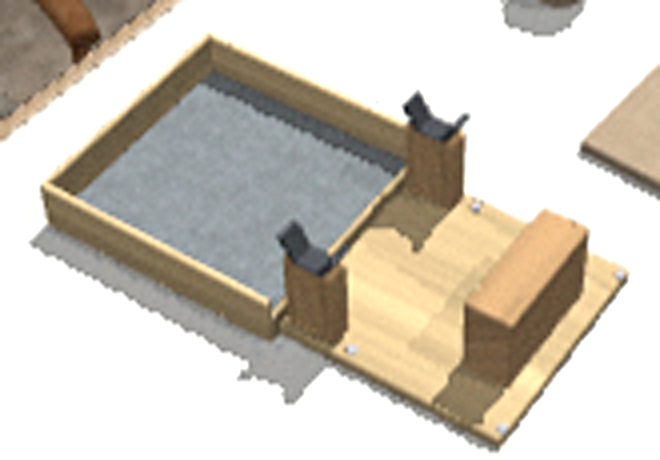

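```bash
cat > fit.py <<'E'
from h import *
from scipy.optimize import least_squares
np.set_printoptions(precision=4,suppress=True)
def fit(obs,x0,free=3):
    # obs: (cam, uv, model pt)
    def P(p,m):
        c,s=np.cos(p[2]),np.sin(p[2]); z=p[3] if len(p)>3 else 0
        return np.array([p[0]+c*m[0]-s*m[1],p[1]+s*m[0]+c*m[1],m[2]+z])
    def res(p): return np.concatenate([proj(c,P(p,m))-uv for c,uv,m in obs])
    r=least_squares(res,x0,loss='soft_l1'); 
    print('pose',r.x[:2],np.degrees(r.x[2]),r.x[3:])
    for (c,uv,m),e in zip(obs,res(r.x).reshape(-1,2)): print(m,e)
    return r.x
E
cat > a.py <<'E'
from fit import *
T=load('top0.png');S=load('scene0.png')
tt=lambda x,y:np.array([x/5+105,y/5+170])-.4
tr=lambda x,y:np.array([x/3+230,y/3+95])-.33
st=lambda x,y:np.array([x/6+150,y/6+260])-.4
sr=lambda x,y:np.array([x/4+185,y/4+145])-.4
m=lambda *a:np.array(a)/1000.
print('tray')
fit([(T,tt(62,257),m(0,67,108)),(T,tt(335,257),m(0,-67,108)),(T,tt(90,430),m(-78,62,46)),(T,tt(353,428),m(-78,-62,46)),(T,tt(228,115),m(75,0,58.5)),(T,tt(118,492),m(-114,45,66)),(T,tt(298,492),m(-114,-45,66))],[.5,.3,0])
fit([(S,st(230,325),m(0,67,108)),(S,st(455,97),m(0,-67,108)),(S,st(403,508),m(-78,62,46)),(S,st(607,283),m(-78,-62,46)),(S,st(190,200),m(75,20,58.5)),(S,st(255,137),m(75,-20,58.5)),(S,st(505,505),m(-114,45,66)),(S,st(648,345),m(-114,-45,66))],[.5,.3,0])
print('rest')
ro=[(T,tr(208,441),m(-128,0,85)),(T,tr(103,268),m(20,79,103)),(T,tr(290,255),m(20,-79,103))]
so=[(S,sr(528,268),m(-128,0,85)),(S,sr(437,133),m(0,-79,85)),(S,sr(310,265),m(0,79,85)),(S,sr(287,228),m(20,79,103)),(S,sr(412,97),m(20,-79,103)),(S,sr(332,265),m(-20,79,103)),(S,sr(463,117),m(-20,-79,103))]
fit(ro,[.6,-.1,0]);fit(so,[.6,-.1,0]);fit(ro+so,[.6,-.1,0])
E
python3 a.py
```

```text
tray
pose [0.5436 0.2623] -0.14181080518225164 []
[0.    0.067 0.108] [-0.4935 -0.2129]
[ 0.    -0.067  0.108] [-0.4131 -0.1204]
[-0.078  0.062  0.046] [ 2.3734 -1.0072]
[-0.078 -0.062  0.046] [-1.7454 -0.5558]
[0.075  0.     0.0585] [0.405  2.5657]
[-0.114  0.045  0.066] [0.2287 0.3157]
[-0.114 -0.045  0.066] [0.2044 0.3447]
pose [0.542  0.2646] 0.38550966322588576 []
[0.    0.067 0.108] [-1.8307  1.1891]
[ 0.    -0.067  0.108] [ 0.5045 -1.4687]
[-0.078  0.062  0.046] [-0.1926  0.3197]
[-0.078 -0.062  0.046] [ 0.3132 -1.1621]
[0.075  0.02   0.0585] [0.5206 0.9855]
[ 0.075  -0.02    0.0585] [1.2002 0.2301]
[-0.114  0.045  0.066] [-1.3484  0.402 ]
[-0.114 -0.045  0.066] [ 0.0654 -2.2692]
rest
pose [ 0.6227 -0.1118] 3.7507965068588187 []
[-0.128  0.     0.085] [ 0.1546 -0.3211]
[0.02  0.079 0.103] [-0.299   0.0024]
[ 0.02  -0.079  0.103] [0.1346 0.3227]
pose [ 0.6196 -0.11  ] 2.7691440340502407 []
[-0.128  0.     0.085] [-0.4731  0.0425]
[ 0.    -0.079  0.085] [-0.2053 -0.7217]
[0.    0.079 0.085] [ 0.3846 -0.9394]
[0.02  0.079 0.103] [0.0781 1.0466]
[ 0.02  -0.079  0.103] [0.5404 1.342 ]
[-0.02   0.079  0.103] [ 0.4391 -2.1625]
[-0.02  -0.079  0.103] [-1.0109  1.5964]
pose [ 0.6215 -0.1116] 3.203025278552121 []
[-0.128  0.     0.085] [-0.4151  0.2177]
[0.02  0.079 0.103] [-0.3273  0.2009]
[ 0.02  -0.079  0.103] [0.1589 1.1049]
[-0.128  0.     0.085] [-0.5209 -0.826 ]
[ 0.    -0.079  0.085] [-0.5562 -1.3632]
[0.    0.079 0.085] [ 0.3995 -1.4968]
[0.02  0.079 0.103] [0.0675 0.528 ]
[ 0.02  -0.079  0.103] [0.1675 0.7362]
[-0.02   0.079  0.103] [ 0.4798 -2.7624]
[-0.02  -0.079  0.103] [-1.3478  0.9169]
```

```bash
cat >> h.py <<'E'
def to(p,zang=None):
    s=sensors.get_state(); R=RM(s['eef_rot']); d=R.T@(np.array(p)-s['tcp_pos'])*100
    z=np.degrees(np.arctan2(R[1,2],R[0,2]))
    t=0 if zang is None else (-(zang-z)+180)%360-180
    print('t',round(s['time_s'],2),'tcp',s['tcp_pos'].round(4),'zang',round(z,2),'down',R[:,0].round(3),'F',s['contact_force'].round(1),'w',round(s['gripper_width'],4))
    print('shift cm',d.round(2),'turn',round(t,2))
    return s
E
python3 -c "
from h import *
to((.543,.263,.25),180)"
```

```text
t 0.15 tcp [0.1517 0.6573 0.1932] zang -103.0 down [-0.    -0.001 -1.   ] F [ 0.3 -0.4 -0.2] w 0.0873
shift cm [-5.63 46.99 29.62] turn 77.0
```

```bash
python3 -m handwheel '[-3,3,2,8, -5.6,8,5,16, -5.6,14,9,25, -5.6,20,12.5,34, -5.6,26,16,43, -5.6,31,19.5,52, -5.6,36,23,60, -5.6,41,26,68, -5.6,45,28.5,75, -5.6,47,29.6,77]' 8.7 && python3 - <<'E'
from h import *
to((.543,.263,.079),180)
cap('wrist','w1.png')
E
```

```text
time_s: 1.4
tcp_pos: [0.5448, 0.2609, 0.2496]
eef_rot: [49.4, 90.0, -130.9]
contact_force: [0.4, 1.0, -0.6]
gripper_width: 0.0868
t 1.4 tcp [0.5448 0.2609 0.2496] zang 179.71 down [-0.001 -0.001 -1.   ] F [ 0.4  1.  -0.6] w 0.0868
shift cm [17.06 -0.22  0.17] turn -0.29
```

View pics/w1.png

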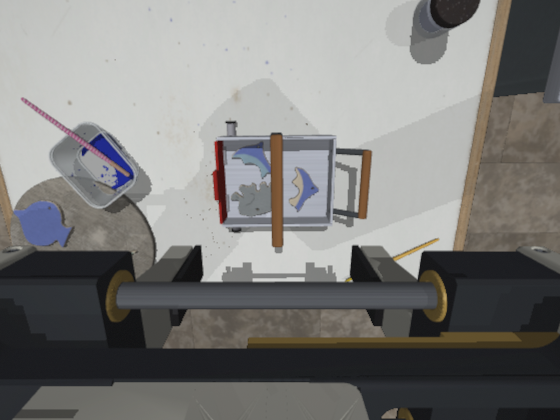

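```bash
python3 - <<'E'
from fit import *
c=load('w1.png'); print(c['xyz'],c['rotation'])
m=lambda *a:np.array(a)/1000.
fit([(c,(276.5,134),m(0,-67,108)),(c,(277.5,246),m(0,67,108)),(c,(366,151),m(-114,-45,68)),(c,(364,217),m(-114,45,68)),(c,(335,136),m(-78,-62,46)),(c,(333,226),m(-78,62,46)),(c,(215,185),m(78,0,58))],[.54,.26,0])
E
```

```text
[0.5445 0.1827 0.4399] [163.1837   0.0058 179.6975]
pose [0.5448 0.2638] 0.4205440090938522 []
[ 0.    -0.067  0.108] [-0.941  -0.1344]
[0.    0.067 0.108] [-0.4895  1.5041]
[-0.114 -0.045  0.068] [ 2.1892 -1.3784]
[-0.114  0.045  0.068] [-1.0658  1.7673]
[-0.078 -0.062  0.046] [ 1.1883 -1.0312]
[-0.078  0.062  0.046] [-0.8546 -0.4559]
[0.078 0.    0.058] [1.9121 0.5885]
```

```bash
python3 -m handwheel '[3,-0.1,0,0, 6,-0.2,0,0, 9,-0.2,0,0, 12,-0.2,0,0, 14,-0.2,0,0, 15.5,-0.2,0,0, 16.5,-0.2,0,0, 17,-0.2,0,0, 17,-0.2,0,0, 17,-0.2,0,0]' 8.7 && python3 -m handwheel '[0,0,0,0, 0,0,0,0, 0,0,0,0, 0,0,0,0, 0,0,0,0, 0,0,0,0, 0,0,0,0, 0,0,0,0, 0,0,0,0, 0,0,0,0]' 0 50; python3 -c "
from h import *
to((.5576,-.1152,.26),180)"
```

```text
time_s: 2.7
tcp_pos: [0.5436, 0.2659, 0.0806]
eef_rot: [-143.5, 89.9, 36.6]
contact_force: [-0.2, -0.2, 0.6]
gripper_width: 0.087
time_s: 3.95
tcp_pos: [0.5432, 0.2656, 0.08]
eef_rot: [-122.2, 90.0, 57.8]
contact_force: [-0.3, 0.9, 1.2]
gripper_width: 0.0007
t 3.95 tcp [0.5432 0.2656 0.08  ] zang -180.0 down [ 0.  0. -1.] F [-0.3  0.9  1.2] w 0.0007
shift cm [-18.    38.08  -1.44] turn 0.0
```

```bash
python3 - <<'E'
from h import *
cap('wrist','w2.png');c=cap('scene','s2.png')
im=c['image'][200:380,120:330,::-1]; cv2.imwrite('pics/s2c.png',cv2.resize(im,None,fx=3,fy=3,interpolation=cv2.INTER_CUBIC))
print(sensors.get_state()['gripper_width'])
E
```

```text
0.0003303833278388632
```

View pics/w2.png

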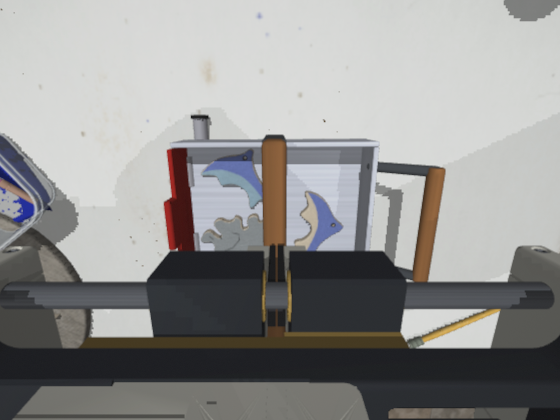

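View pics/s2c.png

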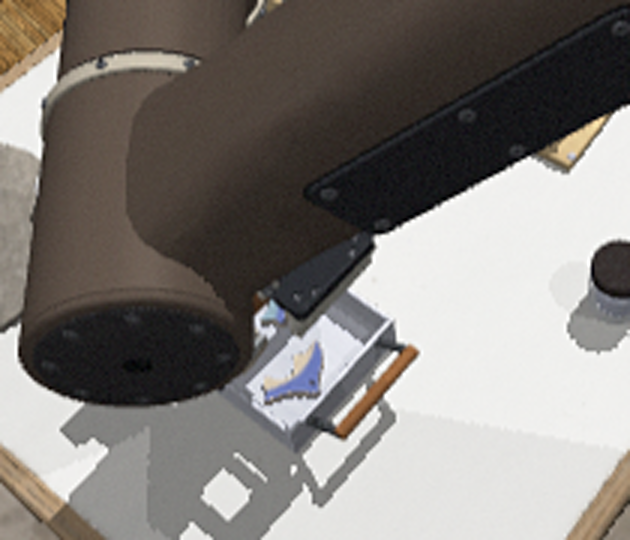

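```bash
python3 -m handwheel '[-0.3,0,0,0, -0.6,0,0,0, -1,0,0,0, -1.5,0,0,0, -2,0,0,0, -2.5,0,0,0, -3,0,0,0, -3,0,0,0, -3,0,0,0, -3,0,0,0]' && python3 - <<'E'
from h import *
cap('wrist','w3.png')
to((0,0,0))
E
```

```text
time_s: 5.3
tcp_pos: [0.5431, 0.2655, 0.1097]
eef_rot: [35.8, 90.0, -144.2]
contact_force: [-0.4, 0.8, 0.3]
gripper_width: 0.0005
t 5.35 tcp [0.5431 0.2655 0.1097] zang -180.0 down [-0. -0. -1.] F [ 0.7 -0.3 -0.1] w 0.0005
shift cm [11.   26.55 54.31] turn 0
```

View pics/w3.png

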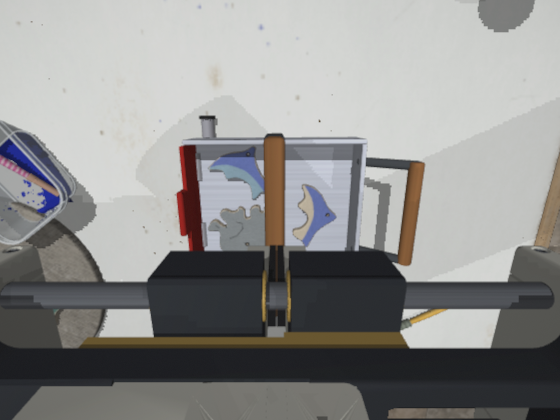

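```bash
python3 - <<'E'
from fit import *
m=lambda *a:np.array(a)/1000.
for f,tc in [('w1.png',(.5448,.2609,.2496)),('w2.png',(.5432,.2656,.08)),('w3.png',(.5431,.2655,.1097))]:
    c=load(f);print(f,c['xyz'],c['rotation'],proj(c,tc),proj(c,np.add(tc,(0,0,.019))))
c=load('w3.png')
fit([(c,(275,136),m(0,-67,108)),(c,(411,163),m(-114,-45,68)),(c,(406,263),m(-114,45,68)),(c,(366,139),m(-78,-62,46)),(c,(180,215),m(78,0,58))],[.54,.26,0])
c=load('w2.png')
fit([(c,(275,137),m(0,-67,108)),(c,(434,168),m(-114,-45,68)),(c,(423,284),m(-114,45,68)),(c,(377,142),m(-78,-62,46)),(c,(166,222),m(78,0,58))],[.54,.26,0])
E
```

```text
w1.png [0.5445 0.1827 0.4399] [163.1837   0.0058 179.6975] [276.3447 238.6222] [276.363  250.1568]
w2.png [0.5432 0.1872 0.2702] [163.1477   0.0347 179.9954] [276.3711 238.6204] [276.3766 250.1725]
w3.png [0.5432 0.1872 0.3   ] [163.163    0.0149 179.9934] [276.3218 238.5962] [276.333  250.1356]
pose [0.5459 0.2641] 0.28668526297239216 []
[ 0.    -0.067  0.108] [-3.6249  0.6921]
[-0.114 -0.045  0.068] [ 7.6784 -0.7852]
[-0.114  0.045  0.068] [-1.2395  3.3434]
[-0.078 -0.062  0.046] [ 0.0915 -0.5992]
[0.078 0.    0.058] [ 2.0314 -0.5204]
pose [0.5474 0.2626] -0.6348877983930156 []
[ 0.    -0.067  0.108] [-5.0118 -0.4763]
[-0.114 -0.045  0.068] [3.7963 0.419 ]
[-0.114  0.045  0.068] [-4.9272  0.7786]
[-0.078 -0.062  0.046] [ 0.4131 -1.7653]
[0.078 0.    0.058] [2.0121 0.7667]
```

```bash
python3 - <<'E'
from h import *
a=[cv2.resize(load(f)['image'][220:345,215:340,::-1],None,fx=3,fy=3,interpolation=cv2.INTER_CUBIC) for f in ['w2.png','w3.png']]
cv2.imwrite('pics/w23.png',np.clip(np.hstack(a)*1.3,0,255).astype('uint8'))
E
```

```text
(no output)
```

View pics/w23.png

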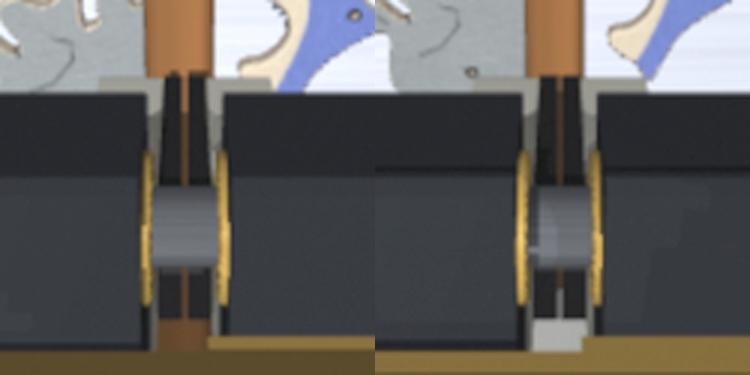

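```bash
python3 - <<'E'
from fit import *
m=lambda *a:np.array(a)/1000.
c1=load('w1.png');c2=load('w2.png');c3=load('w3.png');T=load('top0.png');S=load('scene0.png')
def tri(obs):
    A=[];b=[]
    for c,uv in obs:
        o,d=ray(c,*uv); d/=np.linalg.norm(d); P=np.eye(3)-np.outer(d,d); A.append(P); b.append(P@o)
    x=np.linalg.lstsq(np.vstack(A),np.concatenate(b),rcond=None)[0]; print(x,[ (proj(c,x)-uv).round(1) for c,uv in obs])
tt=lambda x,y:np.array([x/5+105,y/5+170])-.4
st=lambda x,y:np.array([x/6+150,y/6+260])-.4
h=[(c1,(276.5,134)),(c2,(275,137)),(c3,(275,136))]
tri(h); tri(h+[(T,tt(335,257)),(S,st(455,97))])
tri([(T,tt(335,257)),(S,st(455,97))]);tri([(T,tt(62,257)),(S,st(230,325))])
t=[(c1,(366,151)),(c2,(434,168)),(c3,(411,163))];tri(t);tri(t+[(T,tt(298,492)),(S,st(648,345))])
tri([(T,tt(298,492)),(S,st(648,345))])
t=[(c1,(335,136)),(c2,(377,142)),(c3,(366,139))];tri(t)
E
```

```text
[0.5442 0.2006 0.0237] [array([-0.1,  0. ]), array([0.1, 0.3]), array([ 0. , -0.4])]
[0.5444 0.197  0.0989] [array([-0.2, -0.3]), array([-0.7,  1.2]), array([-0.6, -0.3]), array([-0.3,  0. ]), array([ 0.5, -0. ])]
[0.5453 0.197  0.0977] [array([-0.1, -0.2]), array([0.3, 0.1])]
[0.5421 0.3274 0.1074] [array([0.3, 0.5]), array([-0.6, -0.1])]
[0.4308 0.2206 0.0564] [array([-0.4, -0.1]), array([-2. ,  0.4]), array([ 2.5, -0.2])]
[0.43   0.2205 0.0551] [array([-0.2, -0.3]), array([-2. , -0.1]), array([ 2.6, -0.6]), array([0.1, 0.3]), array([-0.7,  0. ])]
[0.4298 0.2201 0.0554] [array([0.2, 0.4]), array([-0.5, -0.1])]
[0.4686 0.2025 0.0462] [array([0.1, 0. ]), array([ 0.4, -0.4]), array([-0.4,  0.3])]
```

```bash
python3 -m handwheel '[0,0,0,0, 0,0,-0.1,0, 0,0,-0.1,0, 0,0,-0.1,0, 1,0,-0.1,0, 2,0,-0.1,0, 3,0,-0.1,0, 3.5,0,-0.1,0, 4,0,-0.1,0, 4,0,-0.1,0]' 8.7 && python3 -m handwheel '[0.3,0,0,0, 0.6,0,0,0, 0.9,0,0,0, 1.2,0,0,0, 1.5,0,0,0, 1.8,0,0,0, 1.9,0,0,0, 1.9,0,0,0, 1.9,0,0,0, 1.9,0,0,0]'  && python3 -m handwheel '[0,0,0,0, 0,0,0,0, 0,0,0,0, 0,0,0,0, 0,0,0,0, 0,0,0,0, 0,0,0,0, 0,0,0,0, 0,0,0,0, 0,0,0,0]' 0 50; python3 -c "
from h import *
cap('wrist','w4.png')
to((.5576,-.1152,.26),180)"
```

```text
time_s: 6.6
tcp_pos: [0.5441, 0.2654, 0.0696]
eef_rot: [43.6, 90.0, -136.4]
contact_force: [-0.4, -0.5, -0.7]
gripper_width: 0.0864
time_s: 7.85
tcp_pos: [0.5442, 0.2657, 0.0511]
eef_rot: [-136.1, 90.0, 43.9]
contact_force: [0.0, -0.0, 0.6]
gripper_width: 0.087
time_s: 9.1
tcp_pos: [0.5442, 0.2656, 0.051]
eef_rot: [-145.4, 90.0, 34.6]
contact_force: [0.3, 0.2, -0.9]
gripper_width: 0.0137
t 9.15 tcp [0.5442 0.2656 0.051 ] zang -179.99 down [ 0.  0. -1.] F [ 0.1  0.5 -0.2] w 0.0138
shift cm [-20.9   38.08  -1.33] turn 0.01
```

View pics/w4.png

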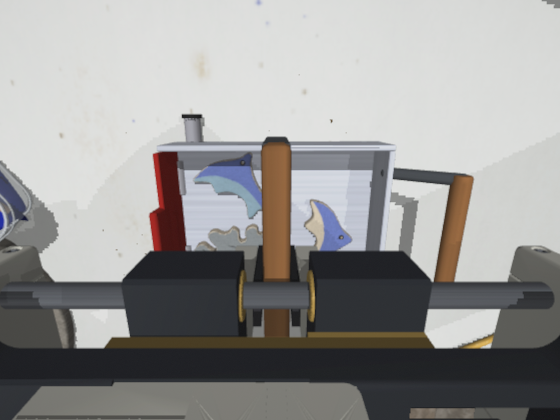

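```bash
python3 -m handwheel '[-0.5,0,0,0, -1.5,0,0,0, -3,0,0,0, -5,0,0,0, -7,0,0,0, -9.5,0,0,0, -12,0,0,0, -14,0,0,0, -15,0,0,0, -15,0,0,0]'; python3 -c "
from h import *
cap('wrist','w5.png');cap('scene','s5.png')
to((.5576,-.1132,.2),180)"
```

```text
time_s: 10.4
tcp_pos: [0.5443, 0.2658, 0.2018]
eef_rot: [-131.5, 89.9, 48.5]
contact_force: [-0.3, 0.6, -5.6]
gripper_width: 0.0134
t 10.5 tcp [0.5437 0.2653 0.2002] zang 179.99 down [-0.001 -0.    -1.   ] F [-0.1 -0.3 -5.5] w 0.0137
shift cm [ 0.04 37.85 -1.4 ] turn -0.01
```

View pics/w5.png

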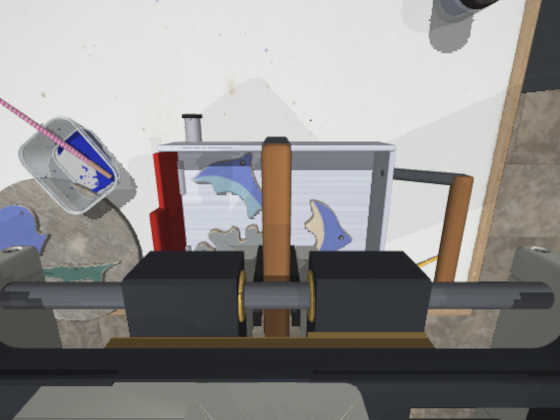

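View pics/s5.png

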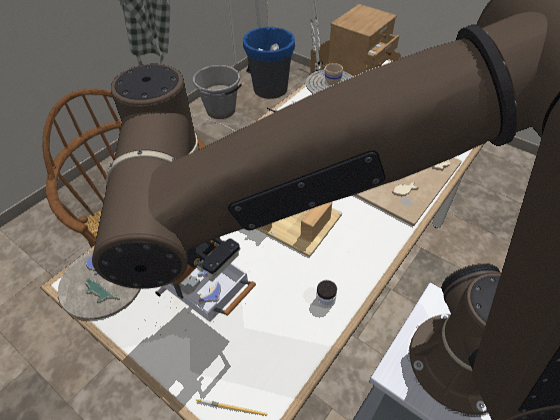

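```bash
python3 -m handwheel '[0,0.6,0,0, 0,2,-0.1,0, 0,4,-0.2,-1, 0,6.5,-0.4,-1, 0,9.5,-0.6,-2, 0,12.5,-0.8,-2, 0,15.5,-1,-3, 0,17.5,-1.2,-3, 0,18.6,-1.3,-3, 0,19,-1.3,-3]'; python3 -c "
from h import *
cap('wrist','w6.png');cap('top','t6.png')
to((.5576,-.1132,.2),183)"
```

```text
time_s: 11.75
tcp_pos: [0.5573, 0.075, 0.2009]
eef_rot: [-121.9, 90.0, 61.0]
contact_force: [-1.0, 1.4, -4.9]
gripper_width: 0.0135
t 11.85 tcp [0.5573 0.0757 0.2009] zang -177.01 down [-0.  0. -1.] F [-0.5 -0.  -5.2] w 0.0138
shift cm [ 0.09 18.86  0.95] turn -0.01
```

View pics/w6.png

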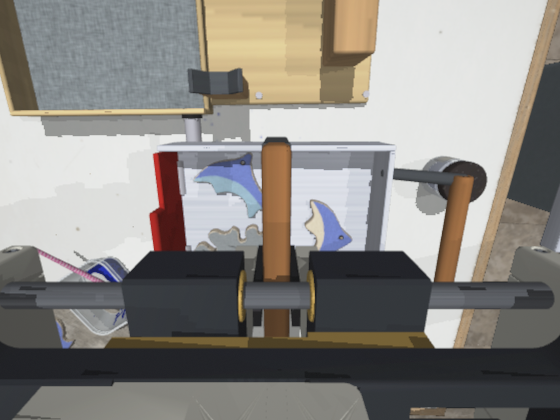

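View pics/t6.png

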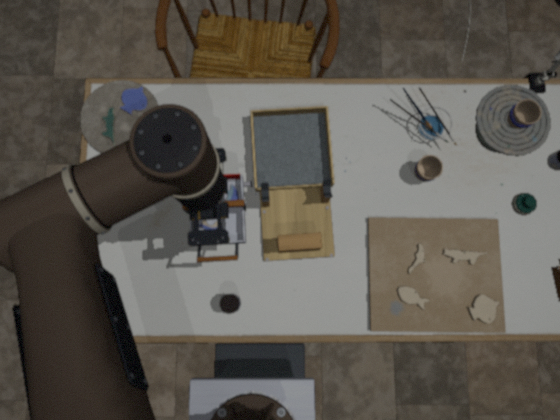

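```bash
python3 -c "
from h import *
im=load('w6.png')['image'][0:150,170:385,::-1]
cv2.imwrite('pics/w6c.png',cv2.resize(im,None,fx=3.7,fy=3.7,interpolation=cv2.INTER_CUBIC))"
```

```text
(no output)
```

View pics/w6c.png

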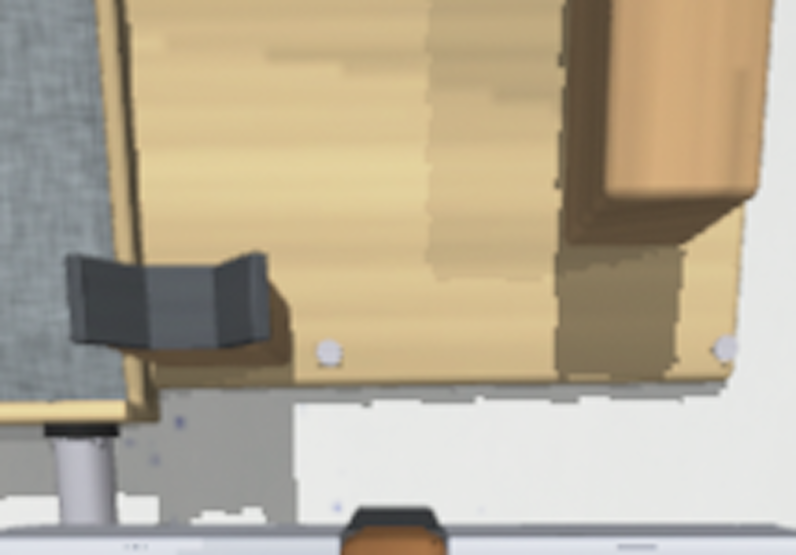

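```bash
cat > b.py <<'E'
from fit import *
c=load('w6.png');T=load('top0.png');S=load('scene0.png')
k=lambda x,y:np.array([x/3.7+170,y/3.7])-.4
tr=lambda x,y:np.array([x/3+230,y/3+95])-.33
sr=lambda x,y:np.array([x/4+185,y/4+145])-.4
m=lambda *a:np.array(a)/1000.
o=[(c,k(72,342),m(20.5,89,103)),(c,k(67,255),m(20.5,69,103)),(c,k(268,340),m(-20.5,89,103)),(c,k(265,252),m(-20.5,69,103)),
(c,k(153,348),m(8,89,85)),(c,k(215,348),m(-8,89,85)),(c,k(147,265),m(8,69,85)),(c,k(215,265),m(-8,69,85)),(c,k(607,193),m(-108,55,85)),(c,k(757,190),m(-148,55,85))]
fit(o,[.62,-.11,0.05])
ro=[(T,tr(208,441),m(-128,0,85)),(T,tr(103,268),m(20,79,103)),(T,tr(290,255),m(20,-79,103))]
so=[(S,sr(528,268),m(-128,0,85)),(S,sr(437,133),m(0,-79,85)),(S,sr(310,265),m(0,79,85)),(S,sr(287,228),m(20,79,103)),(S,sr(412,97),m(20,-79,103)),(S,sr(332,265),m(-20,79,103)),(S,sr(463,117),m(-20,-79,103))]
fit(o+ro+so,[.62,-.11,0.05])
# axle end in tool
print(atz(c,*k(82,432),.012+.149), atz(c,*k(82,432),.006+.149))
E
python3 b.py
```

```text
pose [ 0.6237 -0.1135] 4.099439162050849 []
[0.0205 0.089  0.103 ] [4.2753 0.4702]
[0.0205 0.069  0.103 ] [ 3.3452 -0.1642]
[-0.0205  0.089   0.103 ] [-3.5457  0.0247]
[-0.0205  0.069   0.103 ] [-4.0226 -0.3856]
[0.008 0.089 0.085] [0.3087 0.225 ]
[-0.008  0.089  0.085] [ 0.1123 -0.136 ]
[0.008 0.069 0.085] [0.1593 0.0153]
[-0.008  0.069  0.085] [-1.3167 -0.3615]
[-0.108  0.055  0.085] [-0.8158  0.2359]
[-0.148  0.055  0.085] [1.7786 0.0695]
pose [ 0.6232 -0.1135] 3.8622360442137342 []
[0.0205 0.089  0.103 ] [4.4465 0.3852]
[0.0205 0.069  0.103 ] [ 3.6131 -0.2549]
[-0.0205  0.089   0.103 ] [-3.3605  0.1404]
[-0.0205  0.069   0.103 ] [-3.74   -0.2666]
[0.008 0.089 0.085] [0.4753 0.2026]
[-0.008  0.089  0.085] [ 0.2838 -0.0849]
[0.008 0.069 0.085] [ 0.4168 -0.0098]
[-0.008  0.069  0.085] [-1.054  -0.3101]
[-0.108  0.055  0.085] [-0.5079  0.7828]
[-0.148  0.055  0.085] [2.0518 0.8155]
[-0.128  0.     0.085] [ 0.9259 -0.5182]
[0.02  0.079 0.103] [ 0.3616 -0.1221]
[ 0.02  -0.079  0.103] [0.7794 0.08  ]
[-0.128  0.     0.085] [-0.3841 -1.8477]
[ 0.    -0.079  0.085] [-0.9032 -2.0781]
[0.    0.079 0.085] [ 0.6048 -2.0504]
[0.02  0.079 0.103] [0.2323 0.0306]
[ 0.02  -0.079  0.103] [-0.2148  0.0729]
[-0.02   0.079  0.103] [ 0.7301 -3.3765]
[-0.02  -0.079  0.103] [-1.6679  0.1478]
[ 0.6241 -0.0026  0.161 ] [ 0.6257 -0.0026  0.155 ]
```

```bash
python3 -c "
from h import *
to((.5598,-.1159,.2),183.7)"
```

```text
t 11.85 tcp [0.5573 0.0757 0.2009] zang -177.01 down [-0.  0. -1.] F [-0.5 -0.  -5.2] w 0.0138
shift cm [ 0.09 19.14  0.75] turn -0.71
```

```bash
python3 -m handwheel '[0,0.6,0,0, 0,2,0.1,0, 0,4,0.2,-0.2, 0,6.5,0.3,-0.4, 0,9.5,0.4,-0.5, 0,12.5,0.5,-0.6, 0,15.5,0.6,-0.7, 0,17.6,0.7,-0.7, 0,18.8,0.75,-0.7, 0,19.15,0.75,-0.7]'; python3 -c "
from h import *
cap('wrist','w7.png')
to((.5598,-.1159,.2),183.7)
im=load('w7.png')['image'][0:260,140:470,::-1]
cv2.imwrite('pics/w7c.png',cv2.resize(im,None,fx=2.3,fy=2.3,interpolation=cv2.INTER_CUBIC))"
```

```text
time_s: 13.1
tcp_pos: [0.5596, -0.1167, 0.2009]
eef_rot: [-19.5, 90.0, 164.2]
contact_force: [1.1, 1.0, -4.9]
gripper_width: 0.0141
t 13.15 tcp [ 0.5597 -0.1165  0.2009] zang -176.32 down [-0. -0. -1.] F [ 0.3  0.1 -4.8] w 0.0138
shift cm [ 0.09 -0.06 -0.01] turn -0.02
```

View pics/w7c.png

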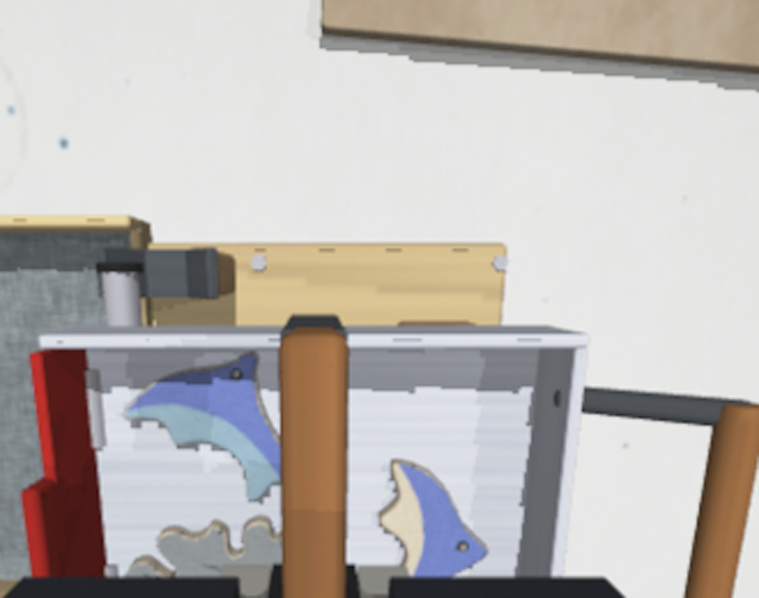

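```bash
python3 - <<'E'
from fit import *
c=load('w7.png');k=lambda x,y:np.array([x/2.3+140,y/2.3])-.3
a=np.radians(3.9);R=np.array([[np.cos(a),-np.sin(a)],[np.sin(a),np.cos(a)]])
def loc(p): return np.round((R.T@(p[:2]-np.array([.6235,-.1135])))*1000,1)
for uv,z in [((215,248),.103),((218,299),.103),((190,250),.085),((190,296),.085),((210,299),.103)]: print(uv,loc(atz(c,*k(*uv),z)))
for z in (.155,.161): print('axle end',loc(atz(c,*k(121,266),z)))
c=load('w6.png');k=lambda x,y:np.array([x/3.7+170,y/3.7])-.4
for uv,z in [((268,340),.103),((265,252),.103),((72,342),.103),((67,255),.103),((215,348),.085),((215,265),.085)]: print(uv,loc(atz(c,*k(*uv),z)))
E
```

```text
(215, 248) [-24.6 -88.4]
(218, 299) [-24.9 -68.7]
(190, 250) [-11.5 -88.3]
(190, 296) [-10.4 -69.5]
(210, 299) [-21.7 -68.7]
axle end [ -0.5 -80.9]
axle end [ -2.1 -80.8]
(268, 340) [-23.8  89. ]
(265, 252) [-24.1  69.3]
(72, 342) [24.3 88.6]
(67, 255) [23.5 69.2]
(215, 348) [-8.  89.1]
(215, 265) [-9.2 69.3]
```

```bash
python3 -m handwheel '[0.6,0,-0.05,0, 1.6,0,-0.1,0, 2.8,0,-0.1,0, 4,0,-0.1,0, 5,0,-0.1,0, 5.7,0,-0.1,0, 6.1,0,-0.1,0, 6.3,0,-0.1,0, 6.45,0,-0.1,0, 6.5,0,-0.1,0]'; python3 -c "
from h import *
cap('wrist','w8.png');cap('top','t8.png')
to((.5598,-.1159,.2),183.7)
im=load('w8.png')['image'][0:260,140:470,::-1]
cv2.imwrite('pics/w8c.png',cv2.resize(im,None,fx=2.3,fy=2.3,interpolation=cv2.INTER_CUBIC))"
```

```text
time_s: 14.4
tcp_pos: [0.5609, -0.116, 0.1361]
eef_rot: [177.9, 90.0, 1.6]
contact_force: [0.4, -0.1, -4.8]
gripper_width: 0.014
t 14.5 tcp [ 0.5609 -0.116   0.1361] zang -176.29 down [ 0.  0. -1.] F [ 1.1 -0.8 -4.8] w 0.0136
shift cm [-6.39 -0.02  0.1 ] turn 0.01
```

View pics/w8c.png

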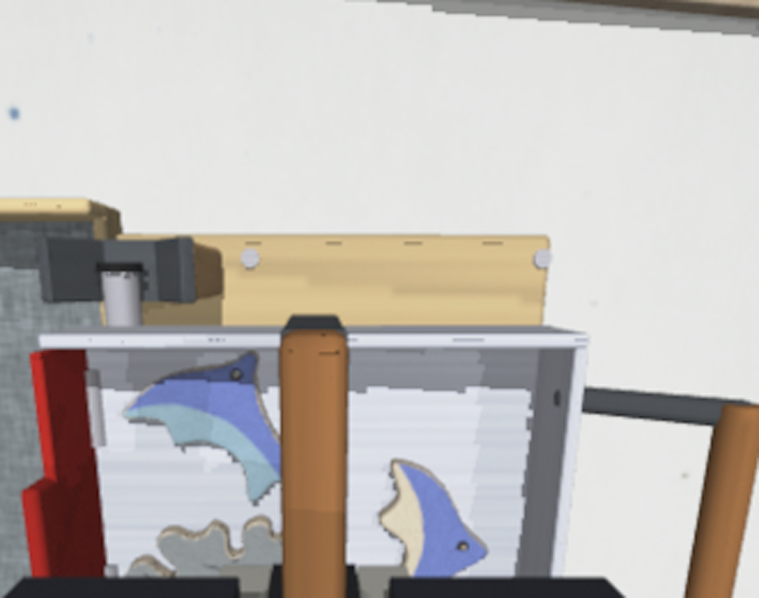

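```bash
python3 -m handwheel '[0.05,0,0,0, 0.1,0,0,0, 0.15,0,0,0, 0.2,0,0,0, 0.2,0,0,0, 0.25,0,0,0, 0.25,0,0,0, 0.3,0,0,0, 0.3,0,0,0, 0.3,0,0,0]'; python3 -c "
from h import *
to((.5598,-.1159,.2),183.7)"
```

```text
time_s: 15.75
tcp_pos: [0.5612, -0.1161, 0.1358]
eef_rot: [161.3, 89.9, -14.9]
contact_force: [-7.6, 3.9, 15.6]
gripper_width: 0.0135
t 15.75 tcp [ 0.5612 -0.1161  0.1358] zang -176.24 down [ 0.002 -0.001 -1.   ] F [-7.6  3.9 15.6] w 0.0135
shift cm [-6.42 -0.02  0.13] turn 0.06
```

```bash
python3 -m handwheel '[0,0,0,0, -0.1,0,0,0, -0.1,0,0,0, -0.1,0,0,0, -1,0,0,0, -2.5,0,0,0, -4,0,0,0, -5.5,0,0,0, -7,0,0,0, -8,0,0,0]' 6; python3 -c "
from h import *
cap('wrist','w9.png')
to((.5598,-.1159,.2),183.7)
"
```

```text
time_s: 17.0
tcp_pos: [0.5611, -0.116, 0.2143]
eef_rot: [179.9, 89.9, 3.6]
contact_force: [0.6, 0.2, -0.9]
gripper_width: 0.0603
t 17.05 tcp [ 0.5616 -0.1161  0.2154] zang -176.28 down [ 0.003 -0.    -1.   ] F [ 1.1 -0.7  1.6] w 0.0602
shift cm [ 1.54 -0.03  0.18] turn 0.02
```

View pics/w9.png

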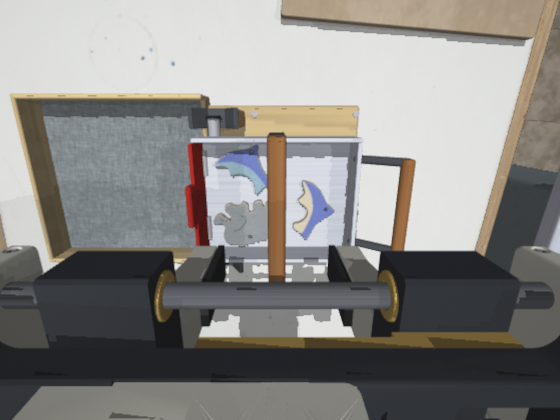

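```bash
python3 - <<'E'
from fit import *
c=load('w9.png');m=lambda *a:np.array(a)/1000.
o=[(c,(276.5,134.5),m(0,-67,193)),(c,(276.5,275),m(0,67,193)),(c,(407,161),m(-114,-45,153)),(c,(361,139),m(-78,-62,131)),(c,(191,140),m(78,-62,131)),(c,(188,185),m(78,20,143)),(c,(189,226),m(78,-20,143))]
o[5]=(c,(188,185),m(78,-20,143));o[6]=(c,(189,226),m(78,20,143))
p=fit(o,[.56,-.11,.06]);fit(o,[.56,-.11,.06,0])
a=p[2];print('axle',p[0]+.064*np.cos(a),p[1]+.064*np.sin(a))
im=c['image'][85:290,170:420,::-1]
cv2.imwrite('pics/w9c.png',cv2.resize(im,None,fx=2.9,fy=2.9,interpolation=cv2.INTER_CUBIC))
E
```

```text
pose [ 0.5627 -0.1175] 3.0284794469027294 []
[ 0.    -0.067  0.193] [-1.2167  0.2693]
[0.    0.067 0.193] [-2.9824 27.4172]
[-0.114 -0.045  0.153] [3.2865 0.0224]
[-0.078 -0.062  0.131] [ 1.3732 -0.7128]
[ 0.078 -0.062  0.131] [-2.4032 -3.8157]
[ 0.078 -0.02   0.143] [ 0.255  -0.0742]
[0.078 0.02  0.143] [2.4188 0.7486]
pose [ 0.5622 -0.1165] 3.302222678106754 [-0.0065]
[ 0.    -0.067  0.193] [-0.8983  1.265 ]
[0.    0.067 0.193] [-1.9105 23.9175]
[-0.114 -0.045  0.153] [ 0.3379 -0.4521]
[-0.078 -0.062  0.131] [-0.3922 -0.4391]
[ 0.078 -0.062  0.131] [-0.0314 -2.6584]
[ 0.078 -0.02   0.143] [ 2.8468 -0.0966]
[0.078 0.02  0.143] [ 5.0306 -0.2414]
axle 0.626654661641993 -0.11411438518530041
```

View pics/w9c.png

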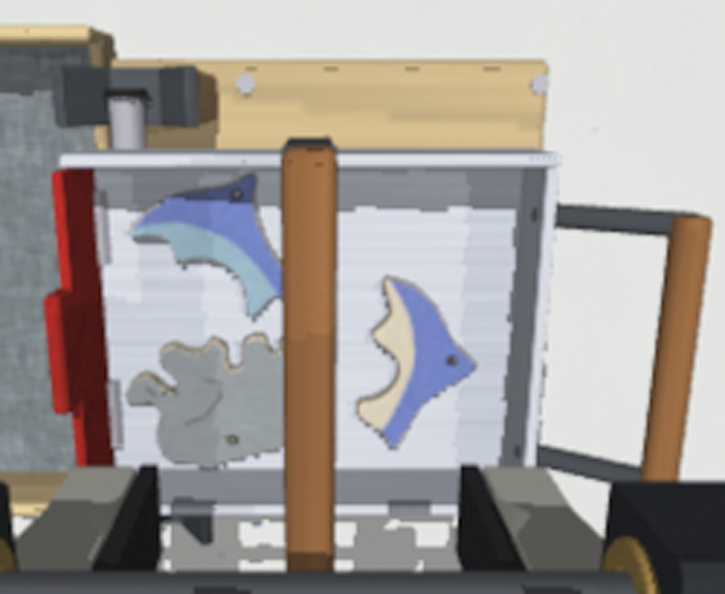

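```bash
python3 -c "
from h import *
s=to((.5615+.058*.998,-.1175+.0037,.18),93.7); print(s['joints'])
s=to((.5615+.058*.998,-.1175+.0037,.18),273.7)
"
```

```text
t 17.05 tcp [ 0.5616 -0.1161  0.2154] zang -176.28 down [ 0.003 -0.    -1.   ] F [ 1.1 -0.7  1.6] w 0.0602
shift cm [ 3.55  0.14 -5.77] turn 90.02
[ 7.88422820e+00  1.01535023e+01 -1.07017362e+01  3.45280325e-02
 -6.90005092e+01 -4.17830315e+00]
t 17.05 tcp [ 0.5616 -0.1161  0.2154] zang -176.28 down [ 0.003 -0.    -1.   ] F [ 1.1 -0.7  1.6] w 0.0602
shift cm [ 3.55  0.14 -5.77] turn -89.98
```

```bash
python3 -m handwheel '[0,0,0,-10, 0,0,-0.5,-20, 0,0,-1.5,-30, 0,0,-2.5,-40, 0,0,-3.5,-50, 0,0,-4.5,-60, 0,0,-5.3,-70, 0,0,-5.7,-80, 0,0.1,-5.8,-90, 0,0.1,-5.8,-90]' 0 20; python3 -c "
from h import *
to((.5615+.058*.998,-.1175+.0037,.104),273.7)
cap('wrist','w10.png')
cap('scene','s10.png')
"
```

```text
time_s: 18.3
tcp_pos: [0.6185, -0.1132, 0.2125]
eef_rot: [-95.4, 89.9, 178.2]
contact_force: [-0.4, 0.7, -0.2]
gripper_width: 0.0007
t 18.3 tcp [ 0.6185 -0.1132  0.2125] zang -86.37 down [-0.001  0.    -1.   ] F [-0.4  0.7 -0.2] w 0.0007
shift cm [10.85  0.09  0.06] turn -0.07
```

View pics/w10.png

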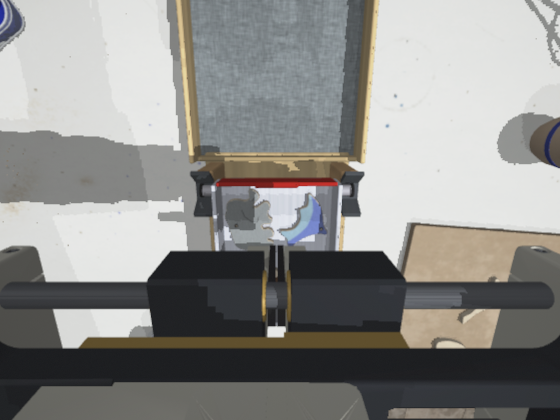

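View pics/s10.png

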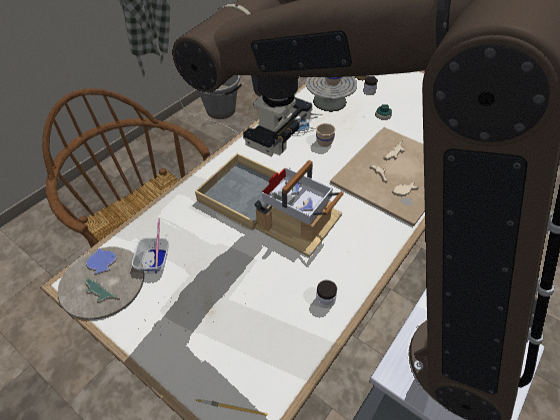

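```bash
python3 -c "
from h import *
c=load('s10.png')
for h in (0,.02,.03,.04,.07,.1): print(h,proj(c,(.6185,-.1132,.2125+h))-(185,80))
im=c['image'][80:260,185:355,::-1]
cv2.imwrite('pics/s10c.png',cv2.resize(im,None,fx=3.3,fy=3.3,interpolation=cv2.INTER_CUBIC))"
```

```text
0 [93.885786   79.83088782]
0.02 [93.76864346 74.21033677]
0.03 [93.70890241 71.34393445]
0.04 [93.64836059 68.43911117]
0.07 [93.46176625 59.48623222]
0.1 [93.26735428 50.15825977]
```

View pics/s10c.png

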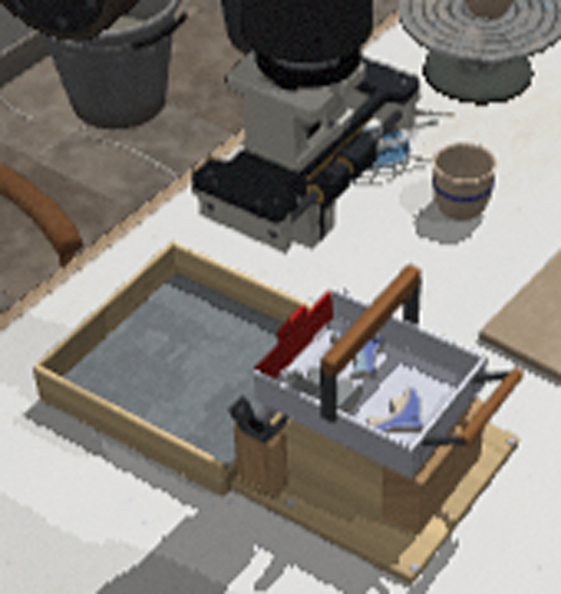

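```bash
python3 -m handwheel '[1,-0.1,0,0, 3,-0.2,0,0, 5,-0.2,0,0, 7,-0.2,0,0, 8.5,-0.2,0,0, 9.7,-0.2,0,0, 10.5,-0.2,0,0, 11.1,-0.2,0,0, 11.2,-0.2,0,0, 11.2,-0.2,0,0]'; python3 -c "
from h import *
to((.5615+.058*.998,-.1175+.0037,.104),273.7)
cap('wrist','w11.png')
c=cap('scene','s11.png')
im=c['image'][110:260,185:355,::-1]
cv2.imwrite('pics/s11c.png',cv2.resize(im,None,fx=4,fy=4,interpolation=cv2.INTER_CUBIC))"
```

```text
time_s: 19.65
tcp_pos: [0.617, -0.1134, 0.1013]
eef_rot: [83.4, 90.0, -2.9]
contact_force: [-0.2, -0.4, -0.5]
gripper_width: -0.0
t 19.65 tcp [ 0.617  -0.1134  0.1013] zang -86.29 down [ 0.001 -0.    -1.   ] F [-0.2 -0.4 -0.5] w -0.0
shift cm [-0.27  0.24  0.06] turn 0.01
```

View pics/w11.png

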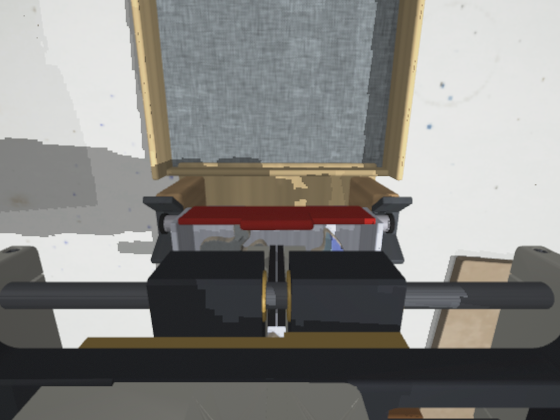

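View pics/s11c.png

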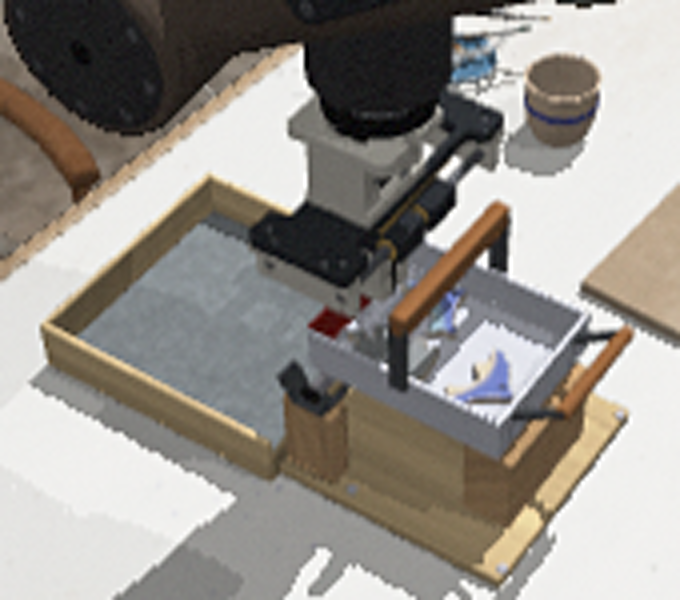

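```bash
python3 -m handwheel '[0,0.6,0,0, 0,1.2,0,0, 0,1.8,0,0, 0.2,2.4,0,0, 0.5,3,0,0, 0.9,3.6,0,0, 1.4,4.2,0,0, 1.9,4.7,0,0, 2.3,5.2,0,0, 2.4,5.3,0,0]'; python3 -c "
from h import *
to((.5615+.058*.998,-.1175+.0037,.104),273.7)
cap('wrist','w12.png')
c=cap('scene','s12.png')
im=c['image'][110:260,185:355,::-1]
cv2.imwrite('pics/s12c.png',cv2.resize(im,None,fx=4,fy=4,interpolation=cv2.INTER_CUBIC))"
```

```text
time_s: 21.0
tcp_pos: [0.6699, -0.1099, 0.0765]
eef_rot: [-78.7, 90.0, -165.0]
contact_force: [-0.9, 0.2, 0.2]
gripper_width: 0.0004
t 21.0 tcp [ 0.6699 -0.1099  0.0765] zang -86.29 down [-0. -0. -1.] F [-0.9  0.2  0.2] w 0.0004
shift cm [-2.75 -5.06  0.06] turn 0.01
```

View pics/w12.png

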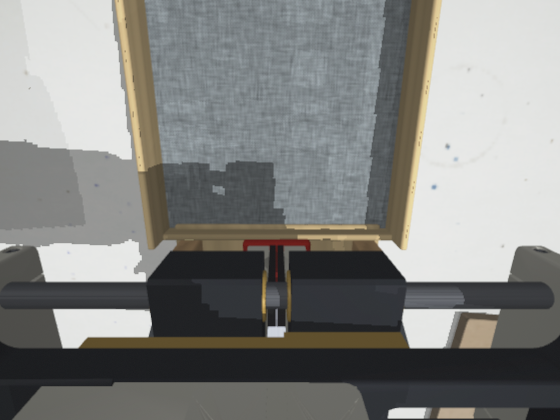

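View pics/s12c.png

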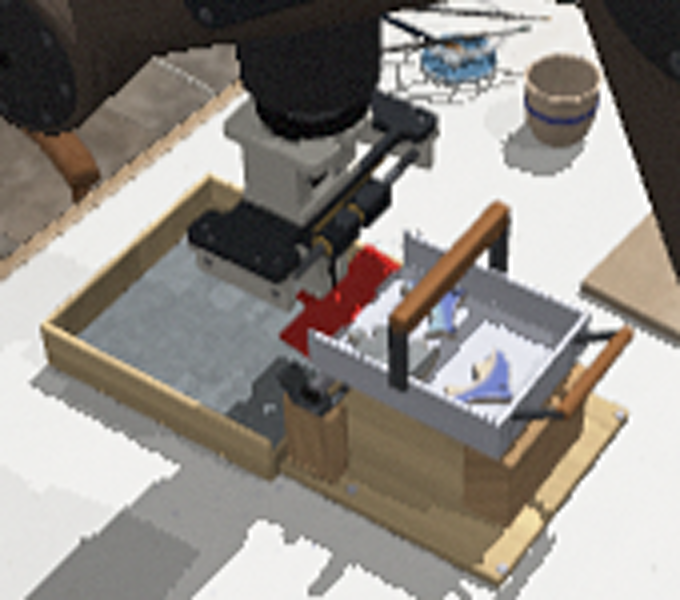

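```bash
python3 -m handwheel '[0.2,0.2,0,0, 0.4,0.3,0,0, 0.6,0.4,0,0, 0.7,0.4,0,0, 0.8,0.4,0,0, 0.9,0.4,0,0, 1.0,0.4,0,0, 1.1,0.4,0,0, 1.1,0.4,0,0, 1.1,0.4,0,0]'; python3 -c "
from h import *
to((.5615+.058*.998,-.1175+.0037,.104),273.7)"
```

```text
time_s: 22.35
tcp_pos: [0.6734, -0.1097, 0.0658]
eef_rot: [-94.3, 90.0, 179.4]
contact_force: [0.3, 0.5, -0.9]
gripper_width: 0.0006
t 22.35 tcp [ 0.6734 -0.1097  0.0658] zang -86.3 down [-0.  0. -1.] F [ 0.3  0.5 -0.9] w 0.0006
shift cm [-3.82 -5.42  0.06] turn 0.0
```

```bash
python3 -m handwheel '[0.1,0,0,0, 0.15,0,0,0, 0.2,0,0,0, 0.25,0,0,0, 0.3,0,0,0, 0.35,0,0,0, 0.35,0,0,0, 0.4,0,0,0, 0.4,0,0,0, 0.4,0,0,0]'; python3 -c "
from h import *
to((.5615+.058*.998,-.1175+.0037,.104),273.7)
c=cap('scene','s13.png')
im=c['image'][110:260,185:355,::-1]
cv2.imwrite('pics/s13c.png',cv2.resize(im,None,fx=4,fy=4,interpolation=cv2.INTER_CUBIC))"
```

```text
time_s: 23.6
tcp_pos: [0.674, -0.1097, 0.063]
eef_rot: [75.9, 89.9, -10.3]
contact_force: [-2.2, 1.1, 6.3]
gripper_width: 0.0007
t 23.6 tcp [ 0.674  -0.1097  0.063 ] zang -86.27 down [ 0.001 -0.    -1.   ] F [-2.2  1.1  6.3] w 0.0007
shift cm [-4.1  -5.47  0.05] turn 0.03
```

View pics/s13c.png

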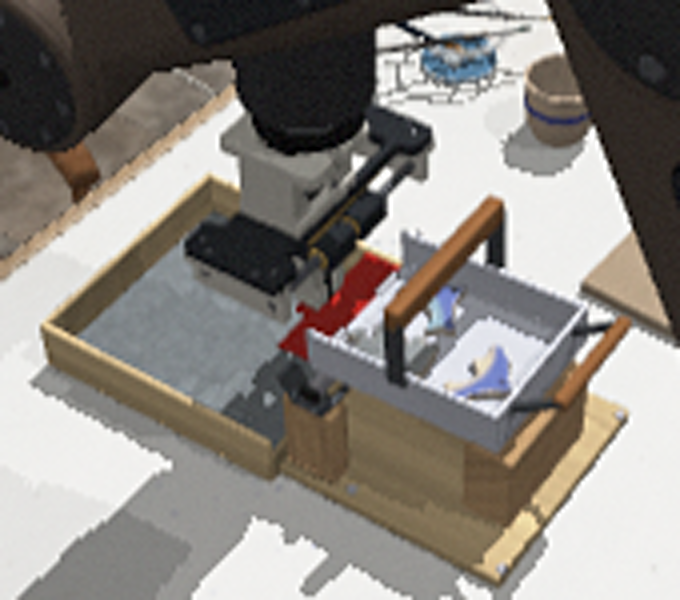

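```bash
python3 -c "
from h import *
to((.4477,-.125,.2),183.7)"
python3 -m handwheel '[-1,0,0,0, -3,0,0,0, -6,0,0,0, -9,0,0,10, -12,-1,0,20, -14,-3,0,30, -15,-5.5,0,40, -15,-8,0,50, -15,-10.5,0,60, -15,-12,0,70]'; python3 -c "
from h import *
to((.4477,-.125,.2),183.7)"
```

```text
t 23.65 tcp [ 0.674  -0.1097  0.063 ] zang -86.27 down [ 0.001 -0.    -1.   ] F [-1.6  0.6  6.3] w 0.0002
shift cm [-13.72 -22.67   0.06] turn 90.03
time_s: 24.9
tcp_pos: [0.5527, -0.1175, 0.2126]
eef_rot: [-177.4, 90.0, 25.9]
contact_force: [-0.0, 0.3, 0.6]
gripper_width: 0.0007
t 24.9 tcp [ 0.5527 -0.1175  0.2126] zang -156.63 down [ 0.  0. -1.] F [-0.   0.3  0.6] w 0.0007
shift cm [ 1.25 -3.48  9.94] turn 19.67
```

```bash

python3 -m handwheel '[0,-0.3,0.7,5, 0,-0.8,2,10, 0,-1.4,4,15, 0,-2.1,6,20, 0,-2.8,8,20, 0,-3.2,9.3,20, 0,-3.4,9.8,20, 0,-3.5,9.95,20, 0,-3.5,9.95,20, 0,-3.5,9.95,20]' 2.4; python3 -c "
from h import *
to((.4477,-.125,.2),183.7)
c=cap('wrist','w14.png')
cap('top','t14.png');cap('scene','s14.png')"
```

```text
time_s: 26.15
tcp_pos: [0.449, -0.1253, 0.2118]
eef_rot: [9.5, 90.0, -166.8]
contact_force: [-0.7, 0.9, 0.0]
gripper_width: 0.0242
t 26.15 tcp [ 0.449  -0.1253  0.2118] zang -176.29 down [-0. -0. -1.] F [-0.7  0.9  0. ] w 0.0242
shift cm [ 1.18 -0.04  0.13] turn 0.01
```

View pics/w14.png

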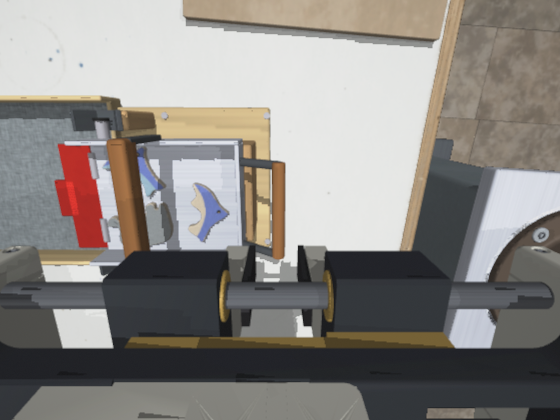

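View pics/s14.png

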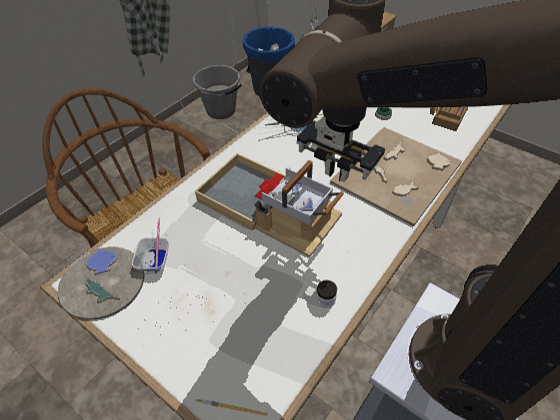

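```bash
python3 - <<'E'
from fit import *
c=load('w14.png')
for uv in [(278.5,163),(278.5,210),(278.5,257)]: print(atz(c,*uv,.152))
print('handle top far',atz(c,121,140,.193)); print('wall',atz(c,240,141,.131))
im=c['image'][85:280,50:300,::-1]
cv2.imwrite('pics/w14c.png',cv2.resize(im,None,fx=3,fy=3,interpolation=cv2.INTER_CUBIC))
E
```

```text
[ 0.4501 -0.1692  0.152 ]
[ 0.4473 -0.128   0.152 ]
[ 0.4442 -0.0826  0.152 ]
handle top far [ 0.5599 -0.1835  0.193 ]
wall [ 0.4853 -0.1836  0.131 ]
```

View pics/w14c.png

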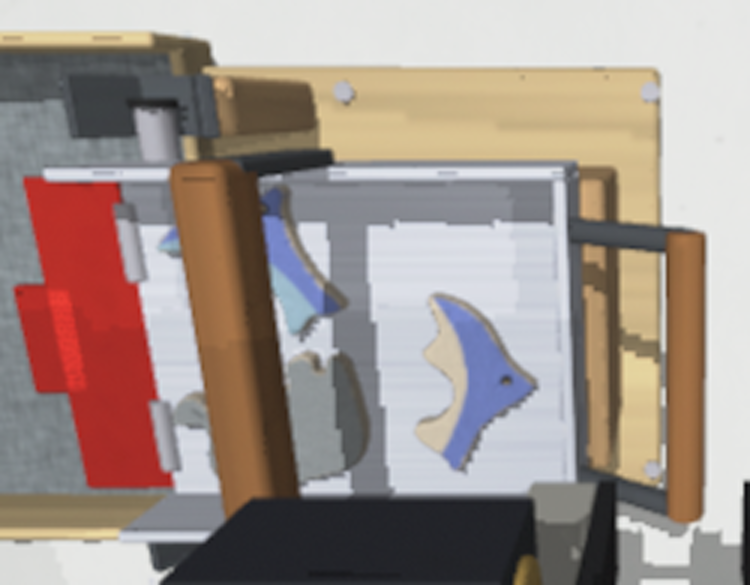

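```bash

python3 -m handwheel '[2,0,0.1,0, 4,0,0.2,0, 6,0,0.2,0, 8,0,0.2,0, 9.5,0,0.2,0, 10.5,0,0.2,0, 11.2,0,0.2,0, 11.4,0,0.2,0, 11.4,0,0.2,0, 11.4,0,0.2,0]' 2.4; python3 -c "
from h import *
to((.447,-.125,.0975),183.7)
c=cap('wrist','w15.png')"
```

```text
time_s: 27.55
tcp_pos: [0.447, -0.1255, 0.0984]
eef_rot: [177.1, 90.0, 0.8]
contact_force: [0.4, -0.2, 0.0]
gripper_width: 0.0241
t 27.55 tcp [ 0.447  -0.1255  0.0984] zang -176.29 down [ 0.001  0.    -1.   ] F [ 0.4 -0.2  0. ] w 0.0241
shift cm [ 0.09 -0.05 -0.  ] turn 0.01
```

View pics/w15.png

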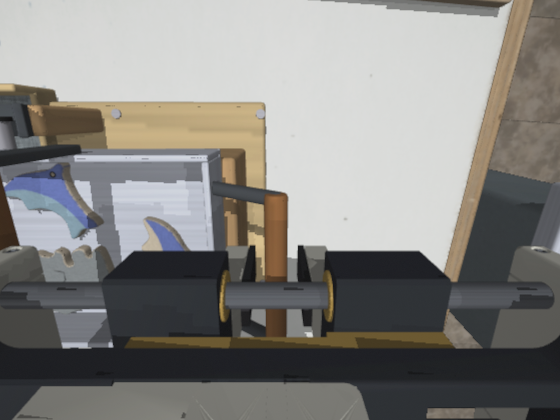

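Bar (col ~277) lies between the pads; close on it.

```bash

python3 -m handwheel '[0,0,0,0, 0,0,0,0, 0,0,0,0, 0,0,0,0, 0,0,0,0, 0,0,0,0, 0,0,0,0, 0,0,0,0, 0,0,0,0, 0,0,0,0]' 0 15; python3 -c "
from h import *
s=to((.447,-.125,.0975),183.7)
for th in range(0,70,6):
  t=np.radians(th); x=-178*np.cos(t)+56*np.sin(t); z=178*np.sin(t)+56*np.cos(t); print(th,'up',round((z-56)/10,2),'fwd',round((x+178)/10,2))"
```

```text
time_s: 28.85
tcp_pos: [0.4468, -0.1255, 0.0981]
eef_rot: [172.0, 90.0, -4.3]
contact_force: [-0.2, 0.8, 3.2]
gripper_width: 0.0114
t 28.85 tcp [ 0.4468 -0.1255  0.0981] zang -176.29 down [ 0. -0. -1.] F [-0.2  0.8  3.2] w 0.0114
shift cm [ 0.06 -0.05 -0.02] turn 0.01
0 up 0.0 fwd 0.0
6 up 1.83 fwd 0.68
12 up 3.58 fwd 1.55
18 up 5.23 fwd 2.6
24 up 6.76 fwd 3.82
30 up 8.15 fwd 5.18
36 up 9.39 fwd 6.69
42 up 10.47 fwd 8.32
48 up 11.38 fwd 10.05
54 up 12.09 fwd 11.87
60 up 12.62 fwd 13.75
66 up 12.94 fwd 15.68
```

```bash

python3 -m handwheel '[-0.45,0,-0.15,0, -1.0,0,-0.35,0, -1.83,0,-0.68,0, -2.7,0,-1.1,0, -3.58,0,-1.55,0, -4.4,0,-2.05,0, -5.23,0,-2.6,0, -6,0,-3.2,0, -6.5,0,-3.6,0, -6.76,0,-3.82,0]'; python3 -c "
from h import *
s=to((.447,-.125,.0975),183.7)
c=cap('scene','s16.png')
cap('top','t16.png')
im=c['image'][110:260,185:355,::-1]
cv2.imwrite('pics/s16c.png',cv2.resize(im,None,fx=4,fy=4,interpolation=cv2.INTER_CUBIC))"
```

```text
time_s: 30.1
tcp_pos: [0.4848, -0.1231, 0.1658]
eef_rot: [6.4, 90.0, -169.9]
contact_force: [-2.7, -0.6, -1.0]
gripper_width: 0.0114
t 30.1 tcp [ 0.4848 -0.1231  0.1658] zang -176.3 down [-0. -0. -1.] F [-2.7 -0.6 -1. ] w 0.0114
shift cm [ 6.83 -0.06  3.78] turn 0.0
```

View pics/s16c.png

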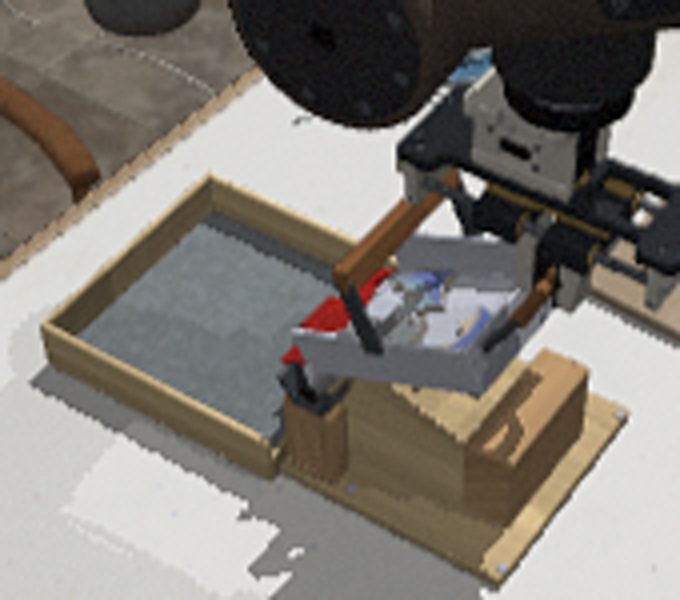

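```bash

python3 -m handwheel '[-0.48,0,-0.44,0, -0.94,0,-0.89,0, -1.39,0,-1.36,0, -1.82,0,-1.85,0, -2.24,0,-2.35,0, -2.63,0,-2.87,0, -3.01,0,-3.4,0, -3.37,0,-3.94,0, -3.71,0,-4.5,0, -3.71,0,-4.5,0]'; python3 -c "
from h import *
s=to((.447,-.125,.0975),183.7)
c=cap('scene','s17.png')
im=c['image'][110:260,185:355,::-1]
cv2.imwrite('pics/s17c.png',cv2.resize(im,None,fx=4,fy=4,interpolation=cv2.INTER_CUBIC))"
```

```text
time_s: 31.45
tcp_pos: [0.5307, -0.12, 0.2038]
eef_rot: [170.9, 89.9, -5.3]
contact_force: [-5.0, 0.2, 6.0]
gripper_width: 0.0111
t 31.45 tcp [ 0.5307 -0.12    0.2038] zang -176.27 down [ 0.001 -0.    -1.   ] F [-5.   0.2  6. ] w 0.0111
shift cm [10.62 -0.05  8.4 ] turn 0.03
```

View pics/s17c.png

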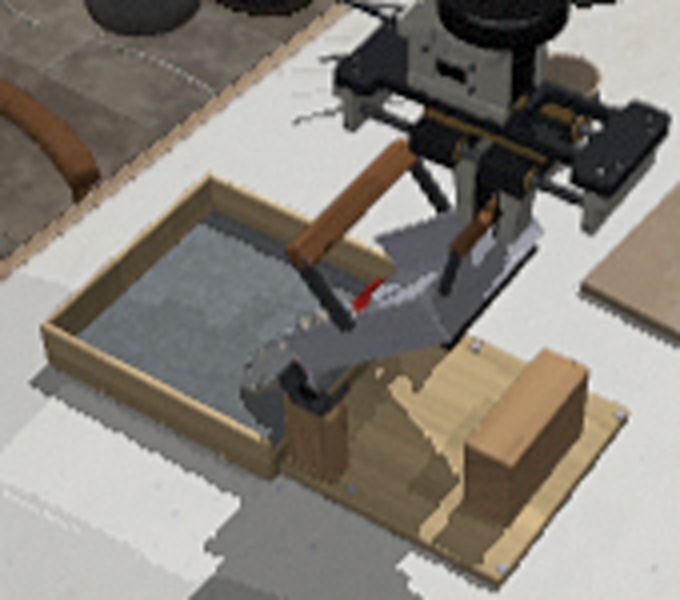

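```bash

python3 -m handwheel '[-0.4,0,-0.5,0, -0.7,0,-1.1,0, -1,0,-1.7,0, -1.25,0,-2.3,0, -1.5,0,-2.9,0, -1.7,0,-3.5,0, -1.7,0,-3.5,0, -1.7,0,-3.5,0, -1.7,0,-3.5,0, -1.7,0,-3.5,0]'; python3 -c "
from h import *
s=to((.447,-.125,.0975),183.7)
c=cap('scene','s18.png')
im=c['image'][110:260,185:355,::-1]
cv2.imwrite('pics/s18c.png',cv2.resize(im,None,fx=4,fy=4,interpolation=cv2.INTER_CUBIC))
cap('wrist','w18.png')"
```

```text
time_s: 32.75
tcp_pos: [0.5649, -0.1179, 0.2199]
eef_rot: [165.9, 90.0, -10.4]
contact_force: [-3.8, 1.3, 4.6]
gripper_width: 0.0114
t 32.75 tcp [ 0.5649 -0.1179  0.2199] zang -176.29 down [ 0.001 -0.    -1.   ] F [-3.8  1.3  4.6] w 0.0114
shift cm [12.23 -0.06 11.82] turn 0.01
```

View pics/s18c.png

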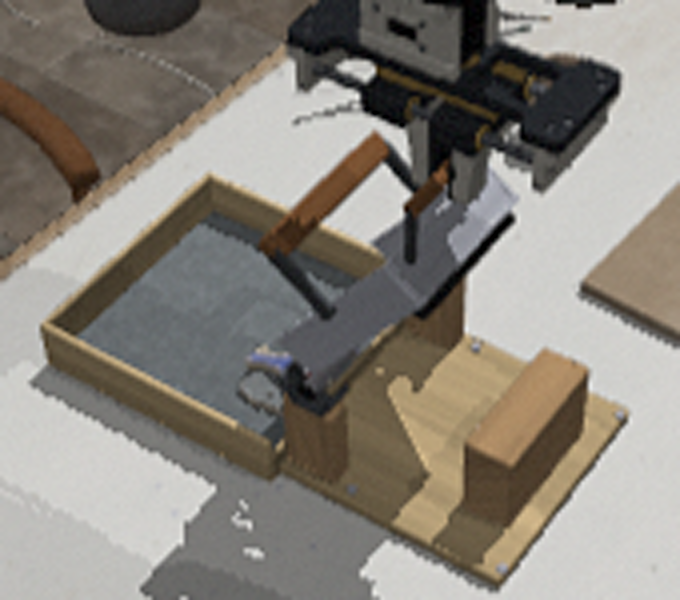

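View pics/w18.png

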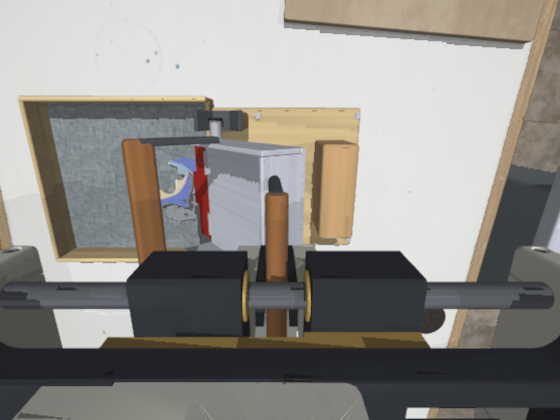

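```bash
python3 -c "
from h import *
c=cap('wrist','w19.png');s=cap('scene','s19.png');t=cap('top','t19.png')
im=c['image'][90:270,20:300,::-1]
a=cv2.resize(im,None,fx=2.8,fy=2.8,interpolation=cv2.INTER_CUBIC);cv2.imwrite('pics/w19c.png',a)
b=cv2.resize(s['image'][140:250,185:295,::-1],None,fx=5,fy=5,interpolation=cv2.INTER_CUBIC);cv2.imwrite('pics/s19c.png',b)
"
```

```text
(no output)
```

View pics/w19c.png

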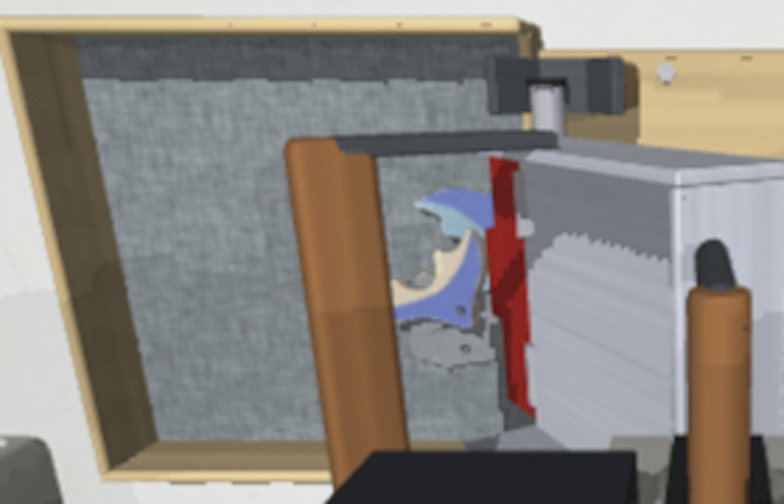

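View pics/s19c.png

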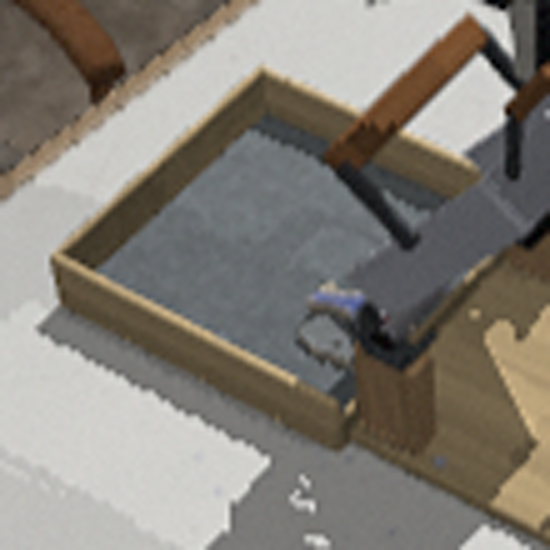

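```bash
python3 - <<'E'
from fit import *
c=load('w19.png');s=load('s19.png')
k=lambda x,y:(x/2.8+20-.3,y/2.8+90-.3)
a=np.radians(3.7);R=np.array([[np.cos(a),-np.sin(a)],[np.sin(a),np.cos(a)]])
def loc(p): q=(R.T@(p[:2]-np.array([.6245,-.1137])))*1000; return np.round([q[0]-133,q[1],(p[2]-.009)*1000],1)
for n,uv in [('H tip blue',(455,190)),('C eye',(462,310)),('C left tip',(395,310)),('C top',(470,235)),('ele eye',(466,349)),('ele left',(415,345)),('ele bottom',(480,365)),('gate tip edge',(490,230))]:
    for z in (.015,.03,.045):
        p=atz(c,*k(*uv),z); print(n,z,loc(p),'scene crop',(np.array(proj(s,p))-(185,140))*5)
E
```

```text
H tip blue 0.015 [-68.1 -31.4   6. ] scene crop [409.3894 262.94  ]
H tip blue 0.03 [-72.9 -33.2  21. ] scene crop [416.4068 247.604 ]
H tip blue 0.045 [-77.6 -35.   36. ] scene crop [423.5519 231.989 ]
C eye 0.015 [-66.2  27.3   6. ] scene crop [351.7742 319.9925]
C eye 0.03 [-71.   23.3  21. ] scene crop [360.6808 302.5911]
C eye 0.045 [-75.8  19.2  36. ] scene crop [369.7367 284.8981]
C left tip 0.015 [-33.2  27.3   6. ] scene crop [308.4774 298.1973]
C left tip 0.03 [-39.2  23.3  21. ] scene crop [318.592  281.5955]
C left tip 0.045 [-45.3  19.2  36. ] scene crop [328.8818 264.7063]
C top 0.015 [-73.4 -10.    6. ] scene crop [396.4784 287.3021]
C top 0.03 [-77.9 -12.6  21. ] scene crop [403.9473 271.0933]
C top 0.045 [-82.4 -15.2  36. ] scene crop [411.5475 254.5996]
ele eye 0.015 [-66.4  47.5   6. ] scene crop [332.4619 340.8348]
ele eye 0.03 [-71.2  42.7  21. ] scene crop [342.0257 322.6596]
ele eye 0.045 [-76.   37.9  36. ] scene crop [351.7448 304.1894]
ele left 0.015 [-41.1  45.4   6. ] scene crop [301.1703 321.695 ]
ele left 0.03 [-46.9  40.7  21. ] scene crop [311.5995 304.2319]
ele left 0.045 [-52.6  35.9  36. ] scene crop [322.2032 286.4769]
ele bottom 0.015 [-72.7  55.9   6. ] scene crop [332.569  353.9122]
ele bottom 0.03 [-77.3  50.8  21. ] scene crop [342.179  335.2459]
ele bottom 0.045 [-81.8  45.7  36. ] scene crop [351.9418 316.2828]
gate tip edge 0.015 [-83.2 -12.4   6. ] scene crop [411.6449 291.2638]
gate tip edge 0.03 [-87.3 -14.9  21. ] scene crop [418.6767 274.9114]
gate tip edge 0.045 [-91.5 -17.4  36. ] scene crop [425.8313 258.2731]
```

```bash
python3 -c "
from h import *
t=load('t19.png')
b=cv2.resize(t['image'][90:270,230:350,::-1],None,fx=3.3,fy=3.3,interpolation=cv2.INTER_CUBIC);cv2.imwrite('pics/t19c.png',np.clip(b*1.5,0,255).astype('uint8'))
"
```

```text
(no output)
```

View pics/t19c.png

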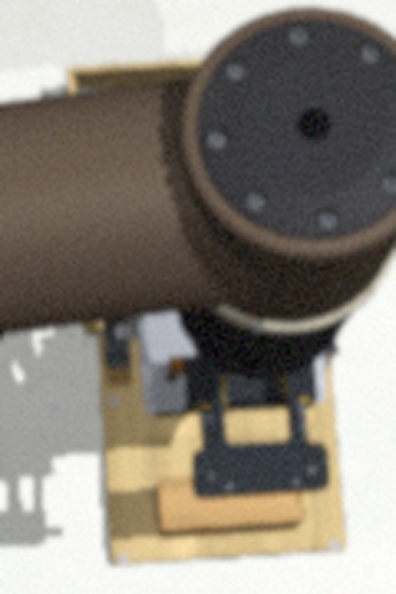

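```bash

python3 -m handwheel '[-0.15,0,-0.4,0, -0.25,0,-0.8,0, -0.35,0,-1.2,0, -0.5,0,-1.6,0, -0.55,0,-1.9,0, -0.55,0,-1.9,0, -0.55,0,-1.9,0, -0.55,0,-1.9,0, -0.55,0,-1.9,0, -0.55,0,-1.9,0]'; python3 -c "
from h import *
s=to((.447,-.125,.0975),183.7)
c=cap('wrist','w20.png')
im=c['image'][90:270,20:300,::-1]
a=cv2.resize(im,None,fx=2.8,fy=2.8,interpolation=cv2.INTER_CUBIC);cv2.imwrite('pics/w20c.png',a)"
```

```text
time_s: 34.25
tcp_pos: [0.5835, -0.1167, 0.2251]
eef_rot: [-3.9, 90.0, 179.8]
contact_force: [-2.1, -1.0, 1.3]
gripper_width: 0.0116
t 34.25 tcp [ 0.5835 -0.1167  0.2251] zang -176.3 down [-0.  0. -1.] F [-2.1 -1.   1.3] w 0.0116
shift cm [12.76 -0.05 13.67] turn 0.0
```

View pics/w20c.png

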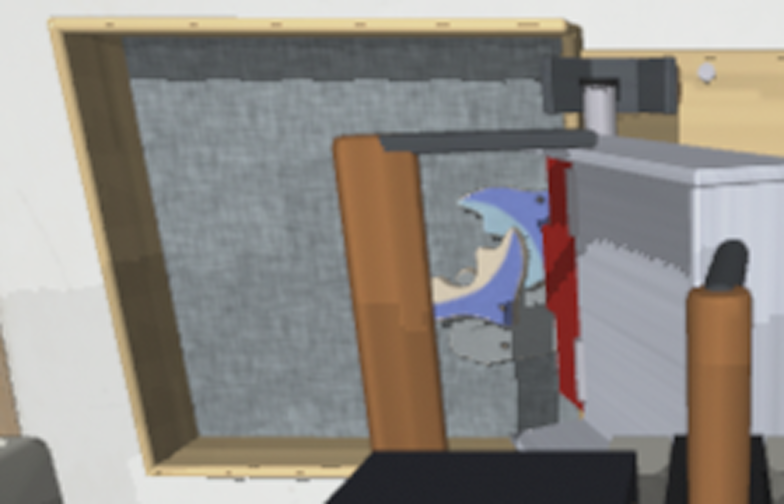

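```bash

python3 -m handwheel '[0.25,0,0.95,0, 0.53,0,1.88,0, 0.87,0,2.8,0, 1.24,0,3.7,0, 1.68,0,4.58,0, 2.15,0,5.43,0, 2.67,0,6.26,0, 3.23,0,7.06,0, 3.83,0,7.83,0, 4.47,0,8.57,0]'; python3 -c "
from h import *
s=to((.447,-.125,.0975),183.7)"
```

```text
time_s: 35.55
tcp_pos: [0.4975, -0.1222, 0.18]
eef_rot: [-29.6, 90.0, 154.1]
contact_force: [-0.5, 1.3, -0.6]
gripper_width: 0.0118
t 35.55 tcp [ 0.4975 -0.1222  0.18  ] zang -176.3 down [-0.  0. -1.] F [-0.5  1.3 -0.6] w 0.0118
shift cm [ 8.25 -0.04  5.06] turn 0.0
```

```bash

python3 -m handwheel '[0.67,0,0.68,0, 1.39,0,1.34,0, 2.14,0,1.97,0, 2.92,0,2.55,0, 3.73,0,3.08,0, 4.57,0,3.58,0, 5.43,0,4.02,0, 6.32,0,4.42,0, 7.1,0,4.72,0, 7.6,0,4.9,0]'; python3 -m handwheel '[0.15,0,0.06,0, 0.3,0,0.12,0, 0.4,0,0.15,0, 0.5,0,0.18,0, 0.55,0,0.2,0, 0.55,0,0.2,0, 0.6,0,0.2,0, 0.6,0,0.2,0, 0.6,0,0.2,0, 0.6,0,0.2,0]';python3 -c "
from h import *
s=to((.447,-.125,.0975),183.7)
c=cap('scene','s21.png')
im=c['image'][110:260,185:355,::-1]
cv2.imwrite('pics/s21c.png',cv2.resize(im,None,fx=4,fy=4,interpolation=cv2.INTER_CUBIC))"
```

```text
time_s: 36.8
tcp_pos: [0.4489, -0.1254, 0.1038]
eef_rot: [4.5, 90.0, -171.8]
contact_force: [-3.0, -0.1, 1.1]
gripper_width: 0.0113
time_s: 38.05
tcp_pos: [0.4471, -0.1255, 0.0984]
eef_rot: [-3.6, 90.0, -179.9]
contact_force: [-3.2, 1.1, -0.0]
gripper_width: 0.0116
t 38.05 tcp [ 0.4471 -0.1255  0.0984] zang -176.29 down [-0. -0. -1.] F [-3.2  1.1 -0. ] w 0.0116
shift cm [ 0.09 -0.05  0.01] turn 0.01
```

View pics/s21c.png

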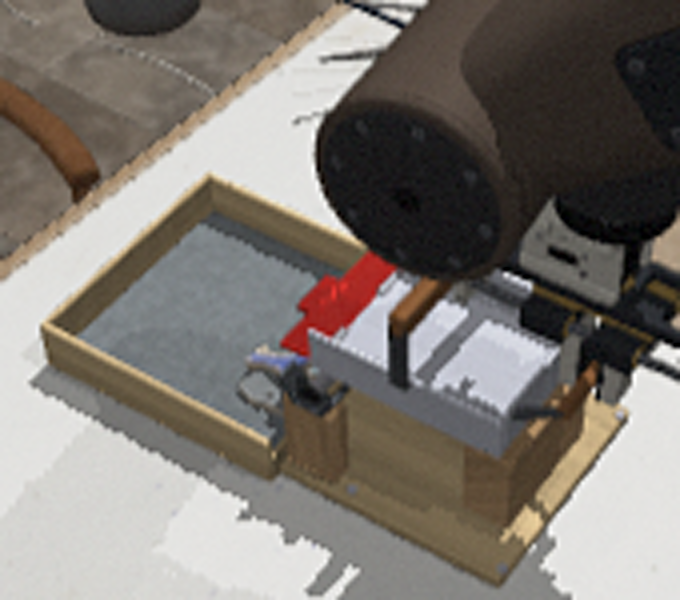

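```bash

python3 -m handwheel '[0.05,0,0,0, 0.05,0,0,0, 0.05,0,0,0, 0,0,0,0, -0.5,0,0,0, -1.5,0,0,0, -3.5,0,0,0, -6.5,0,0,0, -9.5,0,0,0, -12,0,0,0]' 2.6; python3 -m handwheel '[-2,0,0,0, -4,0,2,0, -5,0,4,0, -5,0,4,0, -5,0,4,0, -5,0,4,0, -5,0,4,0, -5,0,4,0, -5,0,4,0, -5,0,4,0]';python3 -c "
from h import *
s=to((.447,-.125,.0975),183.7)
c=cap('scene','s22.png')
im=c['image'][110:260,185:355,::-1]
cv2.imwrite('pics/s22c.png',cv2.resize(im,None,fx=4,fy=4,interpolation=cv2.INTER_CUBIC))
c=cap('wrist','w22.png')"
```

```text
time_s: 39.35
tcp_pos: [0.4474, -0.1255, 0.2206]
eef_rot: [176.8, 89.9, 0.5]
contact_force: [0.4, -0.7, -0.7]
gripper_width: 0.026
time_s: 40.6
tcp_pos: [0.4073, -0.1281, 0.2684]
eef_rot: [13.7, 90.0, -162.6]
contact_force: [0.2, -0.4, -0.2]
gripper_width: 0.0259
t 40.6 tcp [ 0.4073 -0.1281  0.2684] zang -176.3 down [-0. -0. -1.] F [ 0.2 -0.4 -0.2] w 0.0259
shift cm [17.09 -0.05 -3.99] turn 0.0
```

View pics/s22c.png

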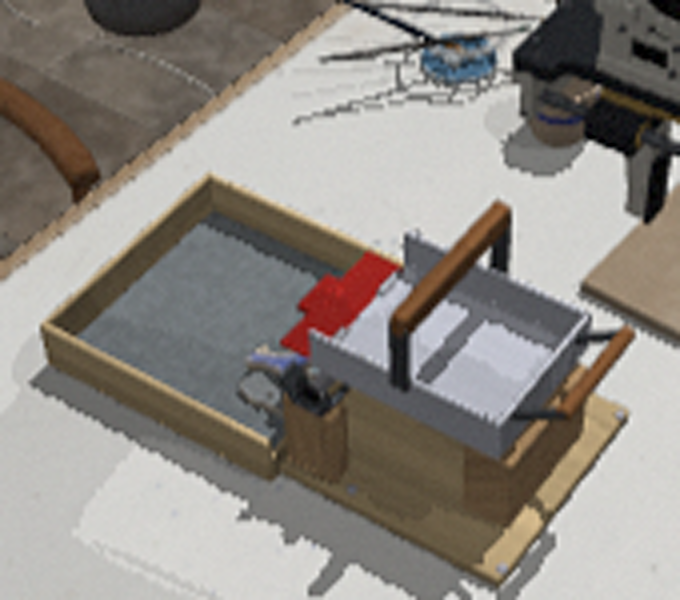

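View pics/w22.png

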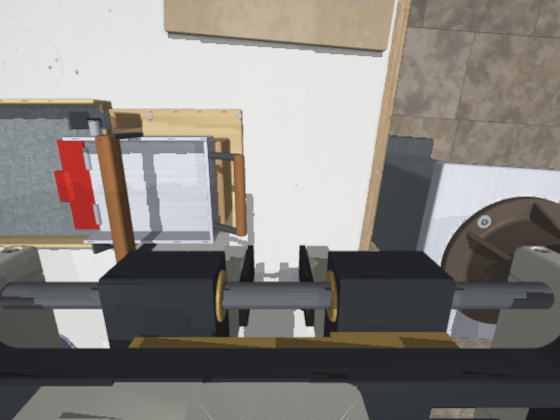

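```bash
python3 - <<'E'
from fit import *
s=load('s22.png')
a=np.radians(3.3);C=np.array([.5615,-.1172])
def W(x,y,z): return (C[0]+x*np.cos(a)-y*np.sin(a),C[1]+x*np.sin(a)+y*np.cos(a),z)
for th in (1.0,1.2,1.35,1.57):
    for y in (.02,-.02): print(th,y,((proj(s,W(.075+.046*np.sin(th),y,.0975+.046*np.cos(th)))-(185,110))*4).round(0))
for n,p in [('hand',(0,.067,.193)),('hand-',(0,-.067,.193)),('tail+',(-.114,.045,.153)),('tail-',(-.114,-.045,.153)),('wall+',(-.078,.062,.131)),('wall-',(-.078,-.062,.131)),('wallf+',(.078,.062,.131))]: print(n,((proj(s,W(*p))-(185,110))*4).round(0))
b=cv2.resize(s['image'][165:225,235:305,::-1],None,fx=10,fy=10,interpolation=cv2.INTER_CUBIC);cv2.imwrite('pics/s22d.png',b)
E
```

```text
1.0 0.02 [297. 279.]
1.0 -0.02 [330. 246.]
1.2 0.02 [293. 284.]
1.2 -0.02 [325. 252.]
1.35 0.02 [291. 290.]
1.35 -0.02 [323. 258.]
1.57 0.02 [291. 299.]
1.57 -0.02 [323. 267.]
hand [391. 313.]
hand- [500. 196.]
tail+ [557. 405.]
tail- [624. 322.]
wall+ [494. 421.]
wall- [588. 308.]
wallf+ [303. 326.]
```

View pics/s22d.png

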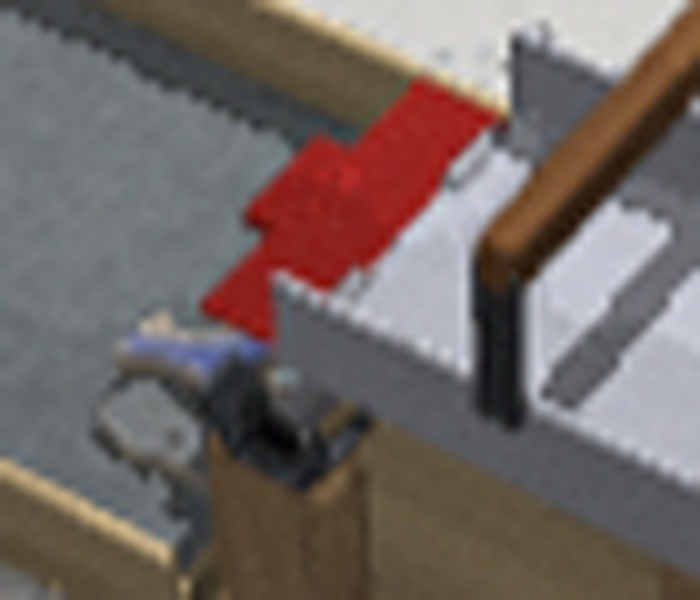

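```bash
python3 -m handwheel '[-2,0,-2,0, -4,0,-7,0, -4,0,-12,0, -4,-1,-17,0, -4,-2,-21,0, -4,-3,-25,0, -4,-4,-28,0, -4,-4,-30,0, -4,-4,-31,0, -4,-4,-31,0]';python3 -c "
from h import *
s=to((.74,-.08,.3),183.7)
c=cap('wrist','w23.png')"
```

```text
time_s: 41.95
tcp_pos: [0.7141, -0.0682, 0.3078]
eef_rot: [3.8, 89.9, -172.5]
contact_force: [-0.3, 0.8, 0.4]
gripper_width: 0.0261
t 41.95 tcp [ 0.7141 -0.0682  0.3078] zang -176.3 down [-0.001 -0.    -1.   ] F [-0.3  0.8  0.4] w 0.0261
shift cm [ 0.77  1.35 -2.51] turn -0.0
```

View pics/w23.png

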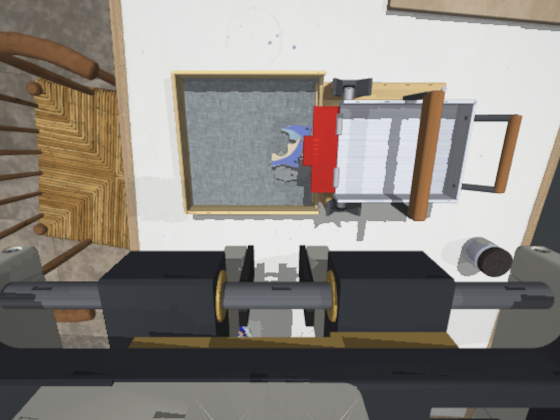

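```bash
python3 -c "
from h import *
c=load('w23.png');im=c['image'][90:220,230:370,::-1];cv2.imwrite('pics/w23c.png',cv2.resize(im,None,fx=4.5,fy=4.5,interpolation=cv2.INTER_CUBIC))"
```

```text
(no output)
```

View pics/w23c.png

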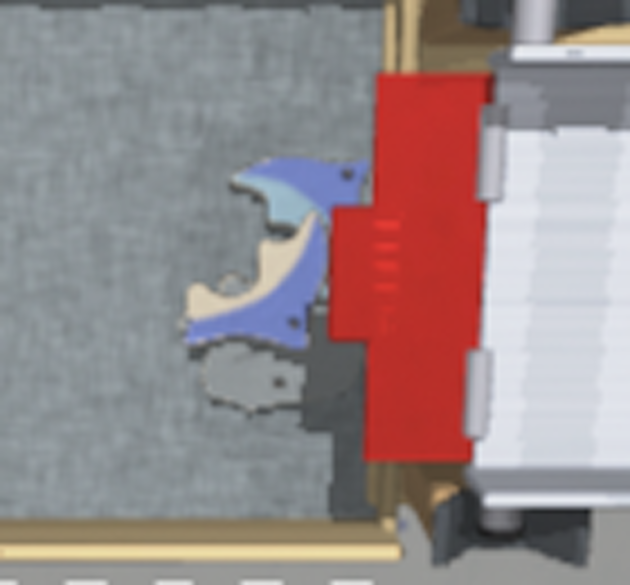

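All three lie nearly flat in the bin, clear of its near wall. The axle ends sit in both saddles, and the gate is flat.

```bash
python3 -c "
from h import *
print(workorder.close_job())"
```

```text
the job is handed in; nothing more can be done
None
```

The job is done and handed in at about 42 s of the 72 s. `close_job` gave no verdict, so the results below are from my own last checks.

**What I did:** I carried the tray level by its carrying handle and seated it on the rest with the gate up. I then pushed the gate down to its stop and tipped the tray by the tail handle to about 60°. The pendants slid out into the bin, and I let the tray down again, released it and moved the arm clear.

**What the last pictures and readings showed:**
- **Tray:** it stands level, with both axle ends in the saddles and its outline where it was when first seated.
- **Gate:** the tab position matches 1.57 rad, fully lowered.
- **Pendants:** all three lie low in the bin near the wall beside the rest, partly overlapping. Their centres are only estimated, because the gate hides part of them.
- **Bystanders:** the arm stayed clear of the jar and the cup. They look unmoved, but I did not measure them.
- **Robot:** it touches nothing, and the tool force is about 0.

**What disagreed:**
- **Fingertip position:** the real fingertips sit about 30–35 mm behind the reported TCP. Because of this the first grasp closed on air above the handle; I went lower and allowed for the difference afterwards.
- **Tray tilt at the gate stop:** the press on the gate's stop (about 6 N) lifted the tray's tail slightly, with the gate already lowered. It settled when I let off.
- **Measurements:** my estimates of the tray and rest positions differed between cameras by 2–3 mm.

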